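# Mark a batch of padlocks on the sprung marking press

### The job

Mark all the padlocks (two or three) in one go: set the depth lever upright to its middle mark, lay each padlock flat in a station of its own on the press bed, body on the middle of the station and lengthwise front to back, pull the press arm all the way down and hold it there for about a second, then ease it slowly back up to its rest without letting it snap. Then lay the padlocks flat on the floor of the grey tray and park the depth lever fully towards the front of its box; leave everything else on the bench alone.

Things in the scene. Friction and masses are not known exactly. Their poses are not given: they have to be found in the camera images.
- lock0: padlock lying flat: brass body 44 mm long (its x) x 42 mm wide (its y) x 24 mm thick, with a square steel shackle (11 mm bar, 39 mm wide overall, 6 mm clear of the bench) that sticks out 24 mm beyond the body's +x end; about 0.26 kg; origin at the centre of the underside of the body, z up. Grip the body across its 42 mm width, or the lock lengthwise (68 mm). May be absent (two or three are there)
- lock1: padlock lying flat: brass body 44 mm long (its x) x 42 mm wide (its y) x 24 mm thick, with a square steel shackle (11 mm bar, 39 mm wide overall, 6 mm clear of the bench) that sticks out 24 mm beyond the body's +x end; about 0.26 kg; origin at the centre of the underside of the body, z up. Grip the body across its 42 mm width, or the lock lengthwise (68 mm). May be absent (two or three are there)
- lock2: padlock lying flat: brass body 44 mm long (its x) x 42 mm wide (its y) x 24 mm thick, with a square steel shackle (11 mm bar, 39 mm wide overall, 6 mm clear of the bench) that sticks out 24 mm beyond the body's +x end; about 0.26 kg; origin at the centre of the underside of the body, z up. Grip the body across its 42 mm width, or the lock lengthwise (68 mm). May be absent (two or three are there)
- press: bench marking press, fixed, grey: flat bed plate 30 mm high, 270 mm wide (y), 255 mm deep (x, 70 mm to the front and 185 mm to the back of the origin), a fence across it 10 mm high, front face 62 mm behind the station centres, and hinge posts at the back. Origin on the table under the middle station; x from the front (grab-bar side) to the hinge, y left, z up
- station0 (a point): centre of the right (press y -76 mm) station of the press, on the flat bed surface 30 mm above the table: a dark plate inlaid flush, 100 mm deep x 46 mm wide; stations are 76 mm apart and nothing stands between them, so two 42 mm locks have 34 mm between them. Axes as the press
- station1 (a point): centre of the middle station of the press, on the flat bed surface 30 mm above the table: a dark plate inlaid flush, 100 mm deep x 46 mm wide; stations are 76 mm apart and nothing stands between them, so two 42 mm locks have 34 mm between them. Axes as the press
- station2 (a point): centre of the left (press y +76 mm) station of the press, on the flat bed surface 30 mm above the table: a dark plate inlaid flush, 100 mm deep x 46 mm wide; stations are 76 mm apart and nothing stands between them, so two 42 mm locks have 34 mm between them. Axes as the press
- press_arm (a joint): angle of the press arm in rad: 0 = fully up (89 degrees above level, upright, where a spring holds it against its stop), 1.55 = fully down (arm level, its three rubber pads just resting on 24 mm thick locks in the stations, stop reached). The spring always drives it up: about 7.5 N at the grab bar when up, rising to about 12 N when down; if let go it snaps up
- press_grip (a point): middle of the press arm's grab bar: round steel bar 18 mm thick along the press y, 236 mm between the two side rails, bare for 35 mm either side of its middle; the pad plate starts 45 mm behind it. It runs on a circle of 240 mm radius about press_hinge, from 325 mm above the table (up, 5 mm in front of the hinge) to 85 mm above it (down, 240 mm in front of the hinge)
- press_hinge (a point): point on the arm's hinge axis (parallel to the press y), midway between the rails, 85 mm above the table and 140 mm behind the middle station
- depth_lever (a joint): angle of the depth lever in rad: 0 = parked, leaning 0.7 rad from vertical towards the front of its box (box -x, the robot's side), 0.70 = upright, at the middle mark, 1.40 = leaning fully back. Friction of about 2 N at the knob; it stays where it is left
- depth_knob (a point): centre of the black ball knob (28 mm diameter) on the depth lever, 110 mm from depth_hinge; the stick below it is a 12 mm steel rod
- depth_hinge (a point): hinge of the depth lever, on top of its grey box (120 mm along x, 70 mm along y, 50 mm high, fixed), 50 mm above the table; the lever swings in the x-z plane of this point. x points from the front (parked) to the back, y left, z up
- tray_in (a point): centre of the inner floor (5 mm above the table) of the open grey finished tray, fixed: 280 mm inside along its x, 125 mm inside along its y, walls 5 mm thick, rim 22 mm above the table; room for three locks side by side, each lying across the tray
- oil_can: bystander, leave it alone: plain aluminium can, 60 mm wide, 80 mm tall, standing left behind the depth lever
- pin_tin: bystander, leave it alone: small open steel cup, 64 mm wide, 50 mm tall, towards the robot from the padlocks
- screwdriver: bystander, leave it alone: screwdriver 190 mm long with a black handle, lying to the right of the tray
- brush: bystander, leave it alone: brush 170 mm long, wooden handle, lying crosswise in front of the press
- jar: bystander, leave it alone: small glass jar with steel cap, 48 mm wide, 50 mm tall, standing in front of the press towards its left
Mind the look-alikes: they are no part of the job. What is shaped like the lock0 but green or purple is not meant.

How it is judged (in metres and radians):
On the way, in this order (a step that is already met when the one before it is completed fails the run):
1. the press arm is held fully down on all the padlocks, each lying in a station, with the depth lever at the middle mark (value of joint press_arm above 1.49 rad and value of joint depth_lever between 0.6 and 0.8 rad and (horizontal distance between lock0 and station0 below 0.015 m or horizontal distance between lock0 and station1 below 0.015 m or horizontal distance between lock0 and station2 below 0.015 m) and angle between the x axis of each of lock0, lock1, lock2 and the x axis of press, either way round below 0.25 rad and angle between each of lock0, lock1, lock2's own z axis and vertical below 0.12 rad and (horizontal distance between lock1 and station0 below 0.015 m or horizontal distance between lock1 and station1 below 0.015 m or horizontal distance between lock1 and station2 below 0.015 m) and (horizontal distance between lock2 and station0 below 0.015 m or horizontal distance between lock2 and station1 below 0.015 m or horizontal distance between lock2 and station2 below 0.015 m)), for 0.5 s.
2. the press arm is back up at its rest (value of joint press_arm below 0.08 rad), for 0.2 s.
At the end, for the whole second after the job is handed in: All padlocks present lie flat (within 0.12 rad) and at rest on the tray's floor (body centre within the tray, underside less than 10 mm above the floor), the depth lever is parked (below 0.12 rad) and the press arm is up (below 0.08 rad) (x of lock0 in the frame of tray_in between -0.125 and 0.125 m and y of lock0 in the frame of tray_in between -0.055 and 0.055 m and z of each of lock0, lock1, lock2 in the frame of tray_in below 0.01 m and angle between each of lock0, lock1, lock2's own z axis and vertical below 0.12 rad and linear speed of each of lock0, lock1, lock2 below 0.03 m/s and x of lock1 in the frame of tray_in between -0.125 and 0.125 m and y of lock1 in the frame of tray_in between -0.055 and 0.055 m and x of lock2 in the frame of tray_in between -0.125 and 0.125 m and y of lock2 in the frame of tray_in between -0.055 and 0.055 m and value of joint depth_lever below 0.12 rad and value of joint press_arm below 0.08 rad); the robot touches nothing.
It fails at once if the press arm snaps up: it rises faster than 1.2 rad/s (0.29 m/s at the bar) before it is within 0.25 rad of its rest (velocity of joint press_arm below -1.2 rad/s and value of joint press_arm above 0.25 rad).
It fails at once if the arm is pulled fully down while the depth lever is more than 0.1 rad off the middle mark (value of joint press_arm above 1.45 rad and not (value of joint depth_lever between 0.6 and 0.8 rad)).
It fails at once if a bystander is moved more than 40 mm (distance of any of oil_can, pin_tin, screwdriver, brush, jar from where it was at the start of the episode above 0.04 m).
Of lock0, lock1, lock2 only 2 to 3 are there at a start; the rules pass over those that are not, and their reading is None.
At some moment in a run one of lock0, lock1, lock2 may be knocked a few centimetres aside while the robot is not near it.
It also fails if it takes over 210 s, if anything falls off the work surface, if the arm or the gripper's body presses on something with over 40 N, if the wrist force passes 120 N, or if a joint passes its speed limit or range.

### The arm

A 6-joint arm with a two-finger parallel gripper is mounted at the origin on the work surface. World frame = base frame: x ahead of the robot, y to its left, z up, the work surface at z = 0. Lengths are in mm, angles in rad, forces in N, time in s.
With the tool pointing down it reaches from about 325 to 775 mm from the base axis. Payload 5.5 kg.
Tool frame: the origin (TCP) lies between the finger pads; the fingertips stand robot.tip_extent ahead of it and the grasp point (between the pads) is the TCP (robot.tip_extent is the distance from the TCP to the fingertips, in mm); z points along the fingers, y is the line along which they close (so a half turn about z gives the same grasp; the last joint's range is limited). The gripper opens to 88 mm and grips with 3 to 60 N. Pads are 20 mm wide; open, the fingers measure 115 mm over their backs; the gripper's body (75 mm by 178 mm) begins 61 mm behind the grasp point.
Start: joints at [-1.276, 0.091, 1.231, -0, 1.82, -0.057], TCP at [206.753, -563.267, 241.631] pointing down, gripper open.
Joint ranges: [-2.87, 2.87], [-0.86, 2.18], [0.17, 2.46], [-1.51, 4.65], [0.06, 2.69], [-2.65, 2.65]. Speed limits (rad/s): [2.57, 2.57, 3.01, 3.14, 3.14, 3.14].

### API

Orientations are given as [roll, pitch, yaw] about the fixed x, y, z axes, in that order (R = Rz(yaw) Ry(pitch) Rx(roll)).
In Python, from bench import robot gives the robot as it stands.
- The arm moves only by the tool move_arm, never from a script. Its argument "series" is a list of rows, each an object with "dp": the shift along the world's x, y, z scaled (see below), a list of three; "turn": the turn, a rotation vector about the world's x, y, z scaled (see below), a list of three. A call has 1 to 5 rows; each row is the pose to reach, as a shift and turn from the pose commanded when the call began; what a row does not reach only later rows make up. The controller multiplies each number of a shift by 500 mm and each number of a turn by 90 degrees. A row lasts 1/10 s, in which the tool goes at most 50 mm and 8.59 degrees, less where a joint would pass 70% of its speed; a pose out of reach is approached as far as the arm can. A call with a number of a shift or a turn outside -1 to 1 is refused whole. A call with a gripper value outside its range is refused whole. "fingers" is the closure, from 0 (fully open) to 1 (shut), set as the call begins (left out, the last holds). The fingers move at their own pace and stop on an object; "squeeze" is the grip in N (left out, the last holds). Time passes only in rows, so rows that repeat a pose let the fingers close. It gives the time, the measured TCP pose, the force, the opening and the grip force at its end, in the units of the state.
- robot.observe(): the state, without advancing time (a new reading comes with each control period).
- robot.read_camera(name): name is "scene" or "top" or "wrist"; returns a dict with "img" (400x640x3 uint8, red, green, blue), "depth" (400x640 float32, mm along the optical axis (not along the pixel's ray), 0 where there is no reading), "intrinsics" (3x3 intrinsics, pixels), "extrinsics" (4x4, takes a point from world to camera coordinates). Camera axes: x right, y down, z forward; pixel columns grow to the right and rows downward; lengths in mm; the calibration is good to about 2 mm. A picture is of the moment at which its call begins.
- robot.job_done(): hands the job in; it is judged then, once.
Trained networks look in the newest picture that a camera, given by its name, has taken for a name from the list of things; names that differ only in an ending like _2 or _b are one class to them, and where a whole thing is asked for, a point or a joint stands for the part that bears it (a point fixed in the world has none). Each returns a list of dicts, best first, with "confidence" (0 to 1); they miss things now and then, are a little off and sometimes report something else, mostly with a low value. They report only what shows in the picture. A call takes as long as a camera call. They do not tell look-alikes from the thing itself.
- robot.outline_of(query, camera): "pixels" (400x640 bool, what is visible of it) and "rect" ([centre column, centre row, width, height] in pixels, round what is visible of it).
The state is a dict: "t": time; "joint_positions": joint angles; "qvel": joint speeds; "joint_torque": joint torques, N m; "eef_pos": TCP position; "tcp_rot": TCP orientation; "contact_force": force on the tool from outside, world axes, zero at the start; "ft_torque": the same for the moment, N m; "grip_width": opening from 0.0 (shut) to 1.0 (fully open); "grip_force": force on a finger pad.
Only numpy, scipy, OpenCV 4.12 (cv2) and the standard library are available. Lean on these libraries where they do the work, as an engineer would, in place of code of your own. Each camera call takes 0.05 s, during which the arm holds its last target. There are 200 camera calls.

## Working session

There is one attempt and no reset: what is moved stays moved. The work goes in short steps, Python scripts to look and compute and a tool call to move; the robot and the scene stay as the last step left them, time stands still between calls to the robot, and variables do not carry over. Pictures are saved under pics/ and viewed, at most 14 in all, crops included, and the job is handed in when it is done.

Besides the shell and the picture viewer there is one more tool, called after ">>>" by a JSON object that holds its "api" and its "payload". move_arm: Moves the arm, as the interface text tells. Its arguments: {"type":"object","properties":{"series":{"type":"array","items":{"type":"object","properties":{"dp":{"type":"array","items":{"type":"number"}},"turn":{"type":"array","items":{"type":"number"}}}}},"fingers":{"type":"number"},"squeeze":{"type":"number"}},"required":["series"]}

```bash
ls; mkdir -p pics; cat > h.py <<'E'
from bench import robot
import numpy as np, cv2
def snap(cam,name=None):
    c=robot.read_camera(cam)
    if name: cv2.imwrite('pics/'+name+'.png',c['img'][:,:,::-1])
    return c
def world(c,u,v,d=None):
    K,T=c['intrinsics'],c['extrinsics']
    if d is None: d=c['depth'][int(round(v)),int(round(u))]
    p=np.array([(u-K[0,2])*d/K[0,0],(v-K[1,2])*d/K[1,1],d])
    return T[:3,:3].T@(p-T[:3,3])
def cloud(c):
    K,T=c['intrinsics'],c['extrinsics']
    v,u=np.mgrid[:400,:640]; d=c['depth']
    p=np.stack([(u-K[0,2])*d/K[0,0],(v-K[1,2])*d/K[1,1],d],-1)
    return (p-T[:3,3])@T[:3,:3]
def onplane(c,u,v,z):
    a=world(c,u,v,100.);b=world(c,u,v,1000.)
    return a+(b-a)*(z-a[2])/(b[2]-a[2])
E
python3 - <<'E'
from h import *
print(robot.observe(), robot.tip_extent)
for n in ['scene','top']:
    c=snap(n,n+'0'); P=cloud(c)
    print(n,'cam at',-c['extrinsics'][:3,:3].T@c['extrinsics'][:3,3])
    for q in ['lock0','press','press_arm','depth_lever','tray_in','oil_can','pin_tin','screwdriver','brush','jar']:
        for o in robot.outline_of(q,n)[:6]:
            m=o['pixels']&(c['depth']>0)
            print(q,round(o['confidence'],2),np.round(o['rect']),np.round(np.median(P[m],0)) if m.any() else None)
E
```

```text
pics
{'t': 0.0, 'joint_positions': array([-1.27569002e+00,  9.18615492e-02,  1.23191108e+00, -1.55643282e-06,
        1.81980486e+00, -5.67243087e-02]), 'qvel': array([-2.82476522e-04, -5.57749591e-05,  1.99828793e-04, -1.11941645e-03,
       -3.87601495e-03, -6.22485560e-04]), 'joint_torque': array([ 1.05002360e-03, -4.46445680e+01, -4.06442070e+01,  6.96934643e-02,
        2.92145630e-02, -1.53888673e-04]), 'eef_pos': array([ 206.67524734, -562.99185447,  240.49102037]), 'tcp_rot': array([-3.13961093e+00, -1.11020734e-04,  3.51830120e-01]), 'contact_force': array([-0.11926346, -1.61629149, -0.5053526 ]), 'ft_torque': array([-0.04207118,  0.01578664, -0.00328186]), 'grip_force': 0.0, 'grip_width': 0.9987913297566012} 19.0
scene cam at [1257.61601909 -809.08317225 1095.93137871]
lock0 0.61 [363. 193.  19.   8.] [395. 376.  19.]
lock0 0.41 [339. 213.  14.   9.] [412. 196.  20.]
press 0.78 [344. 241.  99. 121.] [686. -12.  46.]
press_arm 0.64 [369. 226.  56.  90.] [687.  12. 250.]
tray_in 0.62 [253. 304.  90.  76.] [ 513. -342.    4.]
tray_in 0.25 [221. 325.  39.  43.] [ 483. -468.   2
[... 492 characters left out ...]
] [386. 381.  22.]
lock0 0.53 [225. 282.  22.  19.] [215. 329.  21.]
press 0.63 [319. 155.  93. 106.] [648.  17.  33.]
press_arm 0.67 [317. 118.  94.  32.] [672.  20. 271.]
press_arm 0.31 [244. 250.  25.  17.] [329. 271.  15.]
depth_lever 0.7 [237. 161.   8.  28.] [599. 279. 127.]
tray_in 0.55 [432. 193.  56.  90.] [ 504. -346.    6.]
oil_can 0.56 [216. 158.  24.  25.] [625. 362.  78.]
pin_tin 0.68 [245. 250.  20.  18.] [329. 271.  12.]
pin_tin 0.32 [430. 191.  53.  90.] [ 504. -345.    6.]
screwdriver 0.84 [467. 188.   9.  56.] [ 484. -466.   22.]
brush 0.55 [318. 118.  95.  36.] [672.  18. 272.]
jar 0.68 [317. 155.  95. 102.] [649.  17.  33.]
jar 0.67 [304. 231.  16.  16.] [378.  77.  49.]
```

```bash
python3 - <<'E'
import cv2
a=cv2.imread('pics/top0.png')
cv2.imwrite('pics/topcrop.png',cv2.resize(a[90:310,150:350],None,fx=2.7,fy=2.7,interpolation=cv2.INTER_CUBIC))
E
```

```text
(no output)
```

View pics/top0.png

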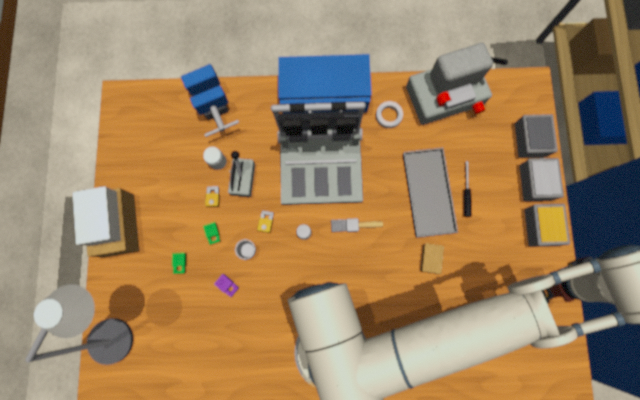

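View pics/topcrop.png

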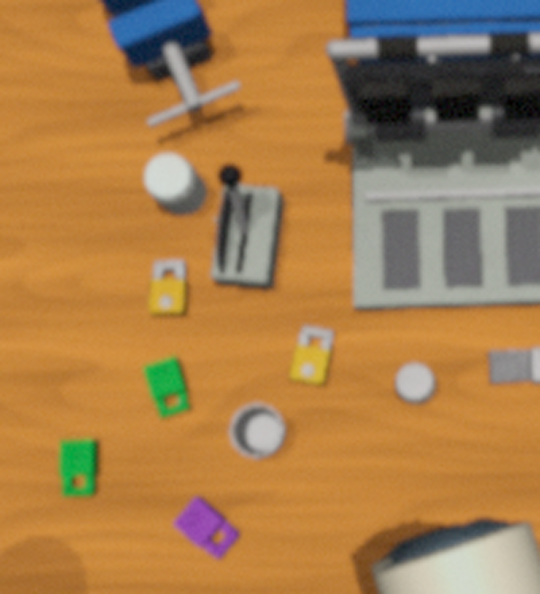

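View pics/scene0.png

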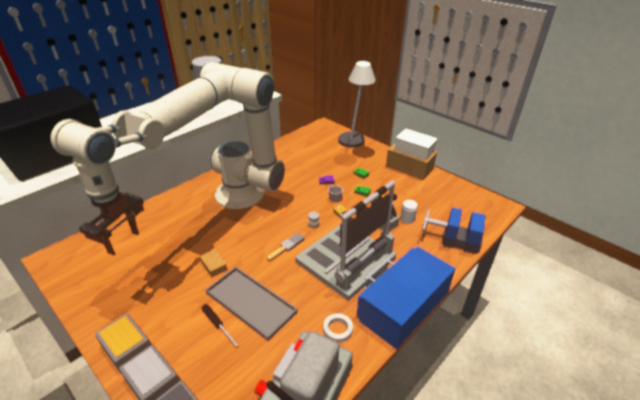

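Brass locks show at top-image pixels (212,197) and (266,221). The look-alikes are green at (212,233) and (179,263), and purple at (227,285). The lever is leaning back, with its knob at (235,155). Next I'll move the wrist camera over this area.

>>> {"api": "move_arm", "payload": {"series": [{"dp":[0.4,0.3,0.3],"turn":[0,0,-0.1]},{"dp":[0.4,0.3,0.3],"turn":[0,0,-0.2]},{"dp":[0.4,0.3,0.3],"turn":[0,0,-0.22]},{"dp":[0.4,0.3,0.3],"turn":[0,0,-0.22]},{"dp":[0.4,0.3,0.3],"turn":[0,0,-0.22]}]}}

```text
t: 1.6
eef_pos: [379.1, -433.5, 371.4]
tcp_rot: [3.141, -0.0, 0.006]
contact_force: [0.5, -0.9, -0.2]
grip_width: 1.003
grip_force: 0.0
```

>>> {"api": "move_arm", "payload": {"series": [{"dp":[0.1,0.46,0.0],"turn":[0,0,0]},{"dp":[0.1,0.46,0],"turn":[0,0,0]},{"dp":[0.1,0.46,0],"turn":[0,0,0]},{"dp":[0.1,0.46,0],"turn":[0,0,0]},{"dp":[0.1,0.46,0],"turn":[0,0,0]}]}}

```text
t: 2.1
eef_pos: [428.2, -202.1, 370.7]
tcp_rot: [3.141, -0.001, 0.008]
contact_force: [-0.1, 0.3, -0.1]
grip_width: 1.001
grip_force: 0.0
```

>>> {"api": "move_arm", "payload": {"series": [{"dp":[0,0.46,0.0],"turn":[0,0,0]},{"dp":[0,0.46,0],"turn":[0,0,0]},{"dp":[0,0.46,0],"turn":[0,0,0]},{"dp":[0,0.46,0],"turn":[0,0,0]},{"dp":[0,0.46,0],"turn":[0,0,0]}]}}

```text
t: 2.6
eef_pos: [427.4, 28.1, 370.6]
tcp_rot: [-3.141, -0.001, 0.009]
contact_force: [0.2, -0.4, 0.8]
grip_width: 1.0
grip_force: 0.0
```

```bash
python3 - <<'E'
from h import *
s=robot.observe(); print(s['t'],s['eef_pos'],s['tcp_rot'],s['joint_positions'])
c=snap('wrist','w1'); print(c['extrinsics'],c['intrinsics'])
E
```

```text
2.6 [427.40715305  28.10059247 370.55749343] [-3.14097110e+00 -1.11711770e-03  8.69961077e-03] [-1.43101381e-02 -2.95290569e-01  1.35767568e+00  7.40329649e-04
  2.07810490e+00  1.54814626e+00]
[[ 8.46677060e-03 -9.99964145e-01  1.49047096e-04  2.54804528e+01]
 [-9.67724189e-01 -8.15624922e-03  2.51879673e-01  3.51891163e+02]
 [-2.51869427e-01 -2.27684389e-03 -9.67758548e-01  6.22598776e+02]
 [ 0.00000000e+00  0.00000000e+00  0.00000000e+00  1.00000000e+00]] [[282.08970966   0.         319.48848214]
 [  0.         282.08970966 194.91738796]
 [  0.           0.           1.        ]]
```

View pics/w1.png

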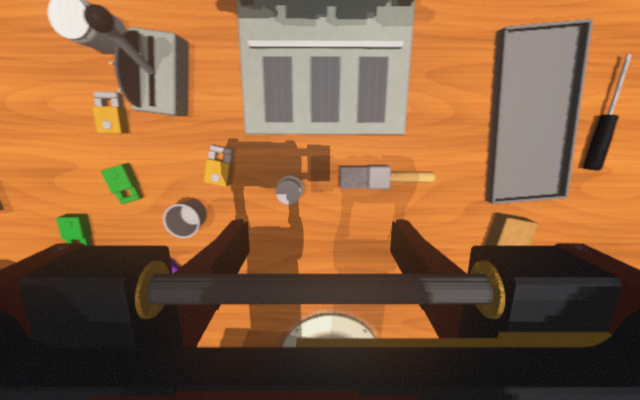

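>>> {"api": "move_arm", "payload": {"series": [{"dp":[0.1,0.46,0.0],"turn":[0,0,0]},{"dp":[0.1,0.46,0],"turn":[0,0,0]},{"dp":[0.1,0.46,0],"turn":[0,0,0]},{"dp":[0.1,0.46,0],"turn":[0,0,0]},{"dp":[0.1,0.46,0],"turn":[0,0,0]}]}}

```text
t: 3.15
eef_pos: [478.1, 257.9, 369.6]
tcp_rot: [-3.141, 0.001, 0.008]
contact_force: [-0.2, 0.3, -0.4]
grip_width: 1.001
grip_force: 0.0
```

>>> {"api": "move_arm", "payload": {"series": [{"dp":[0,0.06,0.0],"turn":[0,0,0]},{"dp":[0,0.06,0],"turn":[0,0,0]},{"dp":[0,0.06,0],"turn":[0,0,0]}]}}

```text
t: 3.45
eef_pos: [478.1, 285.2, 369.8]
tcp_rot: [3.141, 0.001, 0.007]
contact_force: [-0.7, 0.4, 0.1]
grip_width: 0.999
grip_force: 0.0
```

```bash
python3 - <<'E'
from h import *
s=robot.observe(); print(s['t'],s['eef_pos'],s['tcp_rot'],s['joint_positions'])
c=snap('wrist','w2'); P=cloud(c)
np.savez('w2.npz',**c)
for q in ['lock0','depth_lever','oil_can','pin_tin']:
    for o in robot.outline_of(q,'wrist')[:6]:
        m=o['pixels']&(c['depth']>0)
        print(q,round(o['confidence'],2),np.round(o['rect']),np.round(np.median(P[m],0)) if m.any() else None, np.median(c['img'][m],0))
E
```

```text
3.45 [478.1031679  285.19584001 369.77773114] [3.14084029e+00 5.66631275e-04 7.14296062e-03] [ 4.76987771e-01  4.13509469e-02  1.05187675e+00 -4.66689316e-04
  2.04921078e+00  2.04042625e+00]
lock0 0.77 [362. 195.  29.  35.] [418. 210.  24.] [207. 157.  57.]
lock0 0.67 [267. 209.  29.  42.] [393. 383.  23.] [ 68. 111.  44.]
lock0 0.62 [265. 141.  22.  44.] [508. 385.  23.] [159. 113.  46.]
lock0 0.61 [206. 244.  14.   8.] [324. 503.  21.] [ 66. 106.  46.]
depth_lever 0.68 [327.  82.  23.  51.] [602. 282. 158.] [79. 57. 46.]
oil_can 0.76 [263.  62.  48.  53.] [629. 368.  79.] [242. 241. 240.]
oil_can 0.43 [524. 205. 101.  21.] [405. -68.  18.] [173. 151. 139.]
pin_tin 0.61 [325.  81.  24.  54.] [602. 282. 160.] [76. 54. 44.]
pin_tin 0.59 [330. 243.  34.  39.] [318. 267.  28.] [92. 78. 72.]
```

View pics/w2.png

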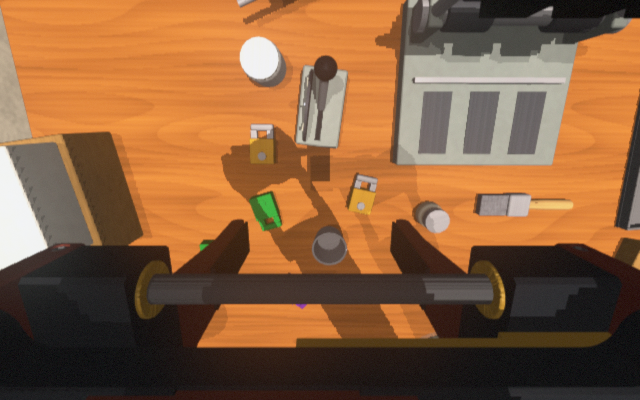

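The wrist image shows the brass locks at (262,143) and (363,195). The greens are at (265,210) and (205,245), the lever knob at (325,68) and the stations at (435,122), (481,122) and (526,123). Only two brass locks are visible. Next I'll measure these from the wrist and top views.

```bash
cat > m.py <<'E'
from h import *
def rect(pts):
    (cx,cy),(w,h),a=cv2.minAreaRect(pts[:,:2].astype(np.float32)); return np.round([cx,cy,w,h,a],1)
def yellow(c):
    hsv=cv2.cvtColor(c['img'],cv2.COLOR_RGB2HSV); return hsv
def locks(c,near,z0=18,z1=30,R=55):
    """cloud above z0 round each given xy: whole-lock rect, and brass-only rect"""
    P=cloud(c); hsv=yellow(c)
    for n in near:
        d=np.hypot(P[...,0]-n[0],P[...,1]-n[1])<R
        m=d&(P[...,2]>z0)&(P[...,2]<z1)&(c['depth']>0)
        w=d&(P[...,2]>7)&(P[...,2]<z1)&(c['depth']>0)
        b=m&(hsv[...,1]>110)
        if b.sum()<10: print(n,'none',m.sum());continue
        sh=w&(hsv[...,1]<80)&(P[...,2]<21)
        bc=rect(P[b])[:2]; sc=P[sh][:,:2].mean(0) if sh.sum() else [np.nan]*2
        print('lock',n,'body',rect(P[m]),'brass',rect(P[b]),'whole',rect(P[w]),'z',np.round(np.median(P[b][:,2]),1),'shackle yaw',round(float(np.arctan2(sc[1]-bc[1],sc[0]-bc[0])),3))
E
python3 - <<'E'
from m import *
W=dict(np.load('w2.npz')); T=snap('top')
for c in (W,T):
    P=cloud(c); hsv=yellow(c); ok=c['depth']>0
    print('table z',np.median(P[...,2][ok&(np.abs(P[...,0]-450)<30)&(np.abs(P[...,1]-300)<25)]))
    locks(c,[(418,207),(502,383)])
    # stations: dark pixels at bed height
    r=ok&(P[...,0]>480)&(P[...,0]<760)&(np.abs(P[...,1])<190)&(P[...,2]>24)&(P[...,2]<36)
    bed=r; print('bed',rect(P[bed]),np.median(P[bed][:,2]))
    g=c['img'].max(-1)
    dark=(r&(g<135)).astype(np.uint8)
    n,l,s,_=cv2.connectedComponentsWithStats(dark)
    for i in range(1,n):
        if s[i,4]>60: print('station?',s[i],rect(P[l==i]),np.median(P[l==i][:,2]))
    k=ok&(np.hypot(P[...,0]-620,P[...,1]-280)<70)
    lv=k&(P[...,2]>62)&(P[...,1]<315)
    Q=P[lv]; 
    for z in range(60,190,10):
        q=Q[(Q[:,2]>=z)&(Q[:,2]<z+10)]
        if len(q): print(z,len(q),np.round(q.mean(0),1))
    q=P[ok&(np.hypot(P[...,0]-590,P[...,1]-280)<90)&(P[...,2]>44)&(P[...,2]<54)]; print('box',rect(q))
    q=P[ok&(np.hypot(P[...,0]-630,P[...,1]-366)<60)&(P[...,2]>72)]; print('can',rect(q))
E
```

```text
table z 0.11242751987921433
lock (418, 207) body [420.5 207.   42.4  67.4  78.4] brass [409.2 209.4  42.4  44.3  78.1] whole [420.8 207.   42.5  68.   78. ] z 24.0 shackle yaw -0.179
lock (502, 383) body [509.3 386.3  66.2  41.9   0.6] brass [4.978e+02 3.861e+02 4.320e+01 4.200e+01 4.000e-01] whole [5.101e+02 3.861e+02 6.780e+01 4.230e+01 4.000e-01] z 23.9 shackle yaw -0.032
bed [602.6  20.4 245.1 271.    0. ] 30.32120555007723
station? [ 395    0  183  163 3852] [656.5  79.3 200.4 327.3  35.3] 30.01650716482618
station? [469  83  75   2  77] [ 6.084e+02 -1.300e+01  1.900e+00  1.190e+02  3.000e-01] 29.96659322236171
station? [ 418   92   34   61 1684] [5.465e+02 9.570e+01 9.680e+01 4.650e+01 1.000e-01] 30.735863586408527
station? [ 463   92   37   62 1746] [5.462e+02 1.930e+01 9.850e+01 4.810e+01 2.000e-01] 30.826654437415023
station? [ 508   92   38   62 1725] [ 5.467e+02 -5.680e+01  9.840e+01  4.880e+01  3.000e-01] 30.917190182472485
60 34 [585.5 292.4  65.8]
70 48 [584.9 291.5  75.1]
80 65 [589.4 294.5  85.1]
90 138 [580.9 298.8  96.2]
100 41 [581.9 289.2 103.8]
110 37 [589.2 282.
[... 433 characters left out ...]
43.   65.9  88.1] brass [495.8 383.2  43.   41.6  88.1] whole [508.7 396.8  67.7  70.4   2.2] z 23.5 shackle yaw -0.057
bed [ 6.165e+02 -1.970e+01  2.735e+02  3.431e+02  6.000e-01] 30.090217369280115
station? [280 138  80  16 738] [670.5  18.6  49.1 267.3   1.3] 29.912374512229743
station? [314 167  15  29 390] [546.   16.7  46.5  97.1  89. ] 30.5394486034727
station? [337 167  15  29 377] [ 5.448e+02 -5.870e+01  9.680e+01  4.540e+01  4.000e-01] 30.608862408286875
station? [291 168  15  29 371] [544.9  92.9  96.8  44.6   1.8] 30.319067154548815
60 2 [573.2 276.2  63.8]
150 6 [615.3 269.9 158. ]
160 14 [613.9 277.2 163.3]
box [574.1 298.3 104.8 128.6  82.9]
can [642.9 356.9  46.1  22.4  27.5]
```

```bash
python3 - <<'E'
from m import *
from scipy.optimize import least_squares
c=dict(np.load('w2.npz')); P=cloud(c); ok=c['depth']>0
k=ok&(np.hypot(P[...,0]-607,P[...,1]-280)<30)&(P[...,2]>140)
Q=P[k]; r=least_squares(lambda s:np.linalg.norm(Q-s,axis=1)-14,[608,280,150],loss='soft_l1'); print('knob',r.x,r.cost,len(Q),Q[:,2].max())
v,u=np.nonzero(k); print(u.min(),u.max(),v.min(),v.max())
q=P[ok&(np.hypot(P[...,0]-575,P[...,1]-275)<85)&(P[...,2]>44)&(P[...,2]<54)&(P[...,1]<325)&(P[...,1]>225)]
print('box',rect(q),np.median(q[:,2]))
# bar
b=ok&(P[...,2]>300)&(P[...,0]>500); print('high pts',b.sum(), rect(P[b]) if b.sum() else '')
T=snap('top');P=cloud(T)
b=(T['depth']>0)&(P[...,2]>300)&(P[...,2]<360)&(P[...,0]>600)&(np.abs(P[...,1]-18)<125); print('bar top view',rect(P[b]),np.percentile(P[b][:,2],[5,50,95]))
b&=(np.abs(P[...,1]-18)<35); print('bar mid',rect(P[b]),np.percentile(P[b][:,2],[5,50,95]),np.median(P[b],0))
E
python3 -c "
import cv2
a=cv2.imread('pics/w2.png')
cv2.imwrite('pics/crop1.png',cv2.resize(a[30:230,230:400],None,fx=3,fy=3,interpolation=cv2.INTER_CUBIC))"
```

```text
knob [609.19992683 280.25563697 152.07560458] 63.81560829122064 476 167.36332749795227
314 336 55 80
box [568.8 284.9  70.1 119.9  83.2] 49.94312400635424
high pts 62901 [507.1 287.1  14.1 162.6   0. ]
bar top view [6.815e+02 1.800e+01 2.560e+01 2.496e+02 6.000e-01] [322.39621765 332.38708587 337.32922918]
bar mid [680.2  18.2  66.6  17.5  88.8] [324.90663817 332.21332667 335.47162717] [678.32137015  18.20219856 332.21332667]
```

View pics/crop1.png

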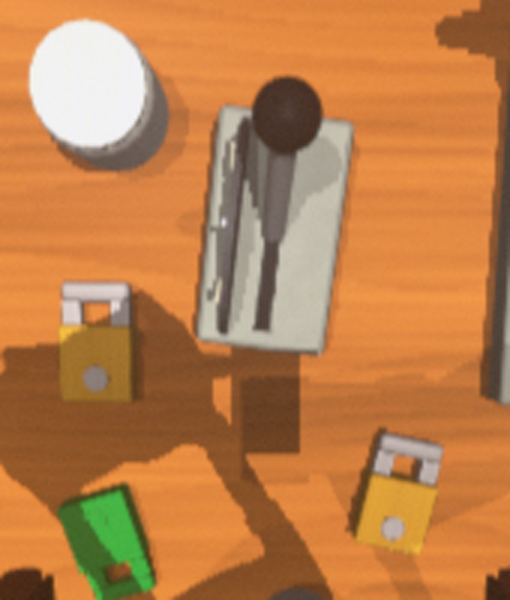

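Knob centre is (609,280,152), hinge (569,285) and box yaw −0.12. Lever length comes out at 110 mm, as given, with a lean of 0.38 rad, so the joint is at about 1.08. The crop confirms the brass locks have their shackles towards +x. I'll set the lever first.

>>> {"api": "move_arm", "payload": {"series": [{"dp":[0.26,-0.012,-0.28],"turn":[0,0,-0.08]},{"dp":[0.26,-0.012,-0.28],"turn":[0,0,-0.08]},{"dp":[0.26,-0.012,-0.28],"turn":[0,0,-0.08]},{"dp":[0.26,-0.012,-0.28],"turn":[0,0,-0.08]},{"dp":[0.26,-0.012,-0.28],"turn":[0,0,-0.08]}]}}

```text
t: 4.3
eef_pos: [608.7, 277.0, 221.4]
tcp_rot: [3.135, 0.01, -0.122]
contact_force: [0.4, -0.5, -0.8]
grip_width: 0.997
grip_force: 0.0
```

>>> {"api": "move_arm", "payload": {"series": [{"dp":[0,0,-0.08]},{"dp":[0,0,-0.15]},{"dp":[0,0,-0.15]}], "fingers": 0.3}}

```text
schema error: expected keys dp, turn
```

>>> {"api": "move_arm", "payload": {"series": [{"dp":[0,0.004,-0.07],"turn":[0,0,0]},{"dp":[0,0.004,-0.136],"turn":[0,0,0]},{"dp":[0,0.004,-0.136],"turn":[0,0,0]}], "fingers": 0.3}}

```text
t: 4.6
eef_pos: [605.7, 280.4, 157.7]
tcp_rot: [3.138, 0.007, -0.12]
contact_force: [1.0, -0.1, -0.5]
grip_width: 0.764
grip_force: 0.0
```

>>> {"api": "move_arm", "payload": {"series": [{"dp":[0,0,0],"turn":[0,0,0]},{"dp":[0,0,0],"turn":[0,0,0]},{"dp":[0,0,0],"turn":[0,0,0]},{"dp":[0,0,0],"turn":[0,0,0]},{"dp":[0,0,0],"turn":[0,0,0]}], "fingers": 1, "squeeze": 15}}

```text
t: 5.1
eef_pos: [608.5, 279.7, 163.6]
tcp_rot: [3.139, -0.002, -0.121]
contact_force: [-0.8, -14.2, 3.9]
grip_width: 0.311
grip_force: 7.1
```

>>> {"api": "move_arm", "payload": {"series": [{"dp":[-0.02,0.0,0.006],"turn":[0,0,0]},{"dp":[-0.04,0.002,0.012],"turn":[0,0,0]},{"dp":[-0.06,0.004,0.015],"turn":[0,0,0]},{"dp":[-0.081,0.005,0.016],"turn":[0,0,0]},{"dp":[-0.081,0.005,0.016],"turn":[0,0,0]}]}}

```text
t: 5.6
eef_pos: [565.9, 284.3, 171.1]
tcp_rot: [-3.141, 0.001, -0.118]
contact_force: [-1.4, -1.7, 6.6]
grip_width: 0.306
grip_force: 15.0
```

>>> {"api": "move_arm", "payload": {"series": [{"dp":[0,0,0],"turn":[0,0,0]},{"dp":[0,0,0],"turn":[0,0,0]},{"dp":[0,0,0],"turn":[0,0,0]}]}}

```text
t: 5.9
eef_pos: [566.8, 284.2, 171.1]
tcp_rot: [-3.141, 0.001, -0.119]
contact_force: [-1.4, -0.9, 6.9]
grip_width: 0.305
grip_force: 15.0
```

>>> {"api": "move_arm", "payload": {"series": [{"dp":[0,0,0],"turn":[0,0,0]},{"dp":[0,0,0],"turn":[0,0,0]},{"dp":[0,0,0.08],"turn":[0,0,0]},{"dp":[0,0,0.16],"turn":[0,0,0]},{"dp":[0,0,0.26],"turn":[0,0,0]}], "fingers": 0}}

```text
t: 6.4
eef_pos: [566.6, 283.7, 298.4]
tcp_rot: [3.139, 0.005, -0.119]
contact_force: [0.2, 0.7, 1.0]
grip_width: 0.725
grip_force: 0.0
```

>>> {"api": "move_arm", "payload": {"series": [{"dp":[-0.14,0.2,0],"turn":[0,0,0.07]},{"dp":[-0.14,0.2,0],"turn":[0,0,0.07]},{"dp":[-0.14,0.2,0],"turn":[0,0,0.07]},{"dp":[-0.14,0.2,0],"turn":[0,0,0.07]},{"dp":[-0.14,0.2,0],"turn":[0,0,0.07]}]}}

```text
t: 6.9
eef_pos: [497.3, 383.8, 299.2]
tcp_rot: [3.14, 0.001, -0.008]
contact_force: [0.4, -0.1, -0.6]
grip_width: 1.001
grip_force: 0.0
```

>>> {"api": "move_arm", "payload": {"series": [{"dp":[0,0,0],"turn":[0,0,0]},{"dp":[0,0,0],"turn":[0,0,0]}]}}

```text
t: 7.1
eef_pos: [498.3, 382.6, 299.8]
tcp_rot: [3.141, 0.0, -0.011]
contact_force: [-0.5, 0.4, 0.2]
grip_width: 1.0
grip_force: 0.0
```

```bash
cat >> m.py <<'E'
from scipy.optimize import least_squares
def lever(c,hx=568.8,hy=284.9):
    P=cloud(c)
    k=(c['depth']>0)&(np.hypot(P[...,0]-hx,P[...,1]-hy)<95)&(P[...,2]>125)&(P[...,2]<180)&(c['img'].max(-1)<110)
    Q=P[k]; r=least_squares(lambda s:np.linalg.norm(Q-s,axis=1)-14,np.median(Q,0)-[0,0,8],loss='soft_l1')
    d=np.array([np.cos(-.119),np.sin(-.119)])@(r.x[:2]-[hx,hy]); print('knob',r.x,len(Q),'joint',0.7+np.arctan2(d,r.x[2]-50))
E
python3 - <<'E'
from m import *
s=robot.observe(); print(s['t'],s['eef_pos'],s['tcp_rot'],s['joint_positions'])
c=snap('wrist','w3'); locks(c,[(418,207),(502,383)]); lever(c)
P=cloud(c);q=P[(c['depth']>0)&(np.hypot(P[...,0]-575,P[...,1]-275)<85)&(P[...,2]>44)&(P[...,2]<54)&(P[...,1]<325)&(P[...,1]>225)]
print('box',rect(q))
E
```

```text
7.1 [498.323573   382.64874619 299.79965236] [ 3.14116902e+00  3.35973024e-04 -1.11985508e-02] [ 6.00780687e-01  1.91502228e-01  1.01732152e+00 -1.64422501e-04
  1.93328727e+00  2.18271723e+00]
lock (418, 207) body [420.7 207.3  42.8  67.3  78.5] brass [419.1 208.5  42.6  65.   81.1] whole [421.  207.3  43.1  67.8  78.1] z 24.2 shackle yaw -0.193
lock (502, 383) body [509.8 386.4  41.1  65.6  89.4] brass [498.4 386.4  41.1  42.9  89.2] whole [510.4 386.3  41.1  66.9  89.3] z 24.1 shackle yaw -0.011
knob [570.67140276 284.79727837 160.02697836] 680 joint 0.716997493415897
box [568.9 285.2  70.  120.1  83.5]
```

>>> {"api": "move_arm", "payload": {"series": [{"dp":[0,0.006,-0.4],"turn":[0,0,0]},{"dp":[0,0.006,-0.4],"turn":[0,0,0]},{"dp":[0,0.006,-0.4],"turn":[0,0,0]},{"dp":[0,0.006,-0.4],"turn":[0,0,0]},{"dp":[0,0.006,-0.4],"turn":[0,0,0]}], "fingers": 0.1}}

```text
t: 7.65
eef_pos: [494.0, 383.2, 90.4]
tcp_rot: [3.132, 0.013, -0.011]
contact_force: [-0.6, -0.2, -1.7]
grip_width: 0.902
grip_force: 0.0
```

>>> {"api": "move_arm", "payload": {"series": [{"dp":[0,0,-0.05],"turn":[0,0,0]},{"dp":[0,0,-0.1],"turn":[0,0,0]},{"dp":[0,0,-0.13],"turn":[0,0,0]},{"dp":[0,0,-0.154],"turn":[0,0,0]},{"dp":[0,0,-0.154],"turn":[0,0,0]}]}}

```text
t: 8.15
eef_pos: [497.5, 386.4, 22.6]
tcp_rot: [3.141, 0.001, -0.01]
contact_force: [-0.3, -0.3, 0.5]
grip_width: 0.9
grip_force: 0.0
```

>>> {"api": "move_arm", "payload": {"series": [{"dp":[0,0,0],"turn":[0,0,0]},{"dp":[0,0,0],"turn":[0,0,0]},{"dp":[0,0,0],"turn":[0,0,0]},{"dp":[0,0,0],"turn":[0,0,0]},{"dp":[0,0,0],"turn":[0,0,0]}], "fingers": 1, "squeeze": 30}}

```text
t: 8.65
eef_pos: [497.7, 386.5, 23.6]
tcp_rot: [3.141, -0.0, -0.009]
contact_force: [-0.1, -3.3, 2.3]
grip_width: 0.484
grip_force: 2.0
```

>>> {"api": "move_arm", "payload": {"series": [{"dp":[0,0,0.02],"turn":[0,0,0]},{"dp":[0,0,0.1],"turn":[0,0,0]},{"dp":[0,0,0.2],"turn":[0,0,0]},{"dp":[0,0,0.3],"turn":[0,0,0]},{"dp":[0,0,0.4],"turn":[0,0,0]}]}}

```text
t: 9.15
eef_pos: [497.0, 386.5, 225.1]
tcp_rot: [3.141, 0.001, -0.009]
contact_force: [1.5, 0.4, -2.3]
grip_width: 0.478
grip_force: 30.0
```

>>> {"api": "move_arm", "payload": {"series": [{"dp":[0,0,0.04],"turn":[0,0,0]},{"dp":[0.05,-0.29,0.04],"turn":[0,0,0]},{"dp":[0.05,-0.29,0.04],"turn":[0,0,0]},{"dp":[0.05,-0.29,0.04],"turn":[0,0,0]},{"dp":[0.05,-0.29,0.04],"turn":[0,0,0]}]}}

```text
t: 9.65
eef_pos: [523.5, 236.6, 243.7]
tcp_rot: [3.139, -0.001, -0.016]
contact_force: [0.7, 0.3, -2.8]
grip_width: 0.479
grip_force: 30.0
```

>>> {"api": "move_arm", "payload": {"series": [{"dp":[0.046,-0.29,-0.04],"turn":[0,0,0]},{"dp":[0.046,-0.29,-0.04],"turn":[0,0,0]},{"dp":[0.046,-0.29,-0.04],"turn":[0,0,0]},{"dp":[0.046,-0.29,-0.04],"turn":[0,0,0]},{"dp":[0.046,-0.29,-0.04],"turn":[0,0,0]}]}}

```text
t: 10.15
eef_pos: [545.5, 96.2, 223.0]
tcp_rot: [-3.141, 0.001, -0.012]
contact_force: [-0.2, 1.2, -2.9]
grip_width: 0.474
grip_force: 30.0
```

>>> {"api": "move_arm", "payload": {"series": [{"dp":[0,0,-0.1],"turn":[0,0,0]},{"dp":[0,0,-0.2],"turn":[0,0,0]},{"dp":[0,0,-0.24],"turn":[0,0,0]},{"dp":[0,0,-0.24],"turn":[0,0,0]},{"dp":[0,0,-0.24],"turn":[0,0,0]}]}}

```text
t: 10.65
eef_pos: [545.8, 98.2, 104.2]
tcp_rot: [-3.141, -0.001, -0.008]
contact_force: [-0.1, -0.1, -2.1]
grip_width: 0.478
grip_force: 30.0
```

>>> {"api": "move_arm", "payload": {"series": [{"dp":[0,-0.004,-0.05],"turn":[0,0,0]},{"dp":[0,-0.006,-0.08],"turn":[0,0,0]},{"dp":[0,-0.006,-0.096],"turn":[0,0,0]},{"dp":[0,-0.006,-0.098],"turn":[0,0,0]},{"dp":[0,-0.006,-0.098],"turn":[0,0,0]}]}}

```text
t: 11.15
eef_pos: [545.9, 93.9, 54.9]
tcp_rot: [-3.141, -0.001, -0.009]
contact_force: [0.4, -0.2, -2.4]
grip_width: 0.478
grip_force: 30.0
```

>>> {"api": "move_arm", "payload": {"series": [{"dp":[0,0,0],"turn":[0,0,0]},{"dp":[0,0,0],"turn":[0,0,0]},{"dp":[0,0,0],"turn":[0,0,0]}], "fingers": 0.25}}

```text
t: 11.45
eef_pos: [546.2, 93.8, 55.3]
tcp_rot: [-3.141, -0.002, -0.01]
contact_force: [-0.9, 0.1, 0.3]
grip_width: 0.706
grip_force: 0.0
```

>>> {"api": "move_arm", "payload": {"series": [{"dp":[0,0,0.06],"turn":[0,0,0]},{"dp":[0,0,0.16],"turn":[0,0,0]},{"dp":[0,0,0.26],"turn":[0,0,0]},{"dp":[0,0,0.36],"turn":[0,0,0]},{"dp":[0,0,0.36],"turn":[0,0,0]}]}}

```text
t: 11.95
eef_pos: [547.9, 93.9, 244.2]
tcp_rot: [-3.14, -0.015, -0.01]
contact_force: [0.0, 0.5, 0.2]
grip_width: 0.755
grip_force: 0.0
```

>>> {"api": "move_arm", "payload": {"series": [{"dp":[-0.27,0.1,0.1],"turn":[0,0,-0.12]},{"dp":[-0.27,0.1,0.1],"turn":[0,0,-0.12]},{"dp":[-0.27,0.1,0.1],"turn":[0,0,-0.12]},{"dp":[-0.27,0.1,0.1],"turn":[0,0,-0.12]},{"dp":[-0.27,0.1,0.1],"turn":[0,0,-0.12]}], "fingers": 0}}

```text
t: 12.45
eef_pos: [410.3, 144.1, 285.2]
tcp_rot: [-3.14, -0.003, -0.196]
contact_force: [-0.7, -1.4, 1.1]
grip_width: 0.998
grip_force: 0.0
```

```bash
python3 - <<'E'
from m import *
s=robot.observe(); print(s['t'],s['eef_pos'],s['tcp_rot'],s['joint_positions'])
c=snap('wrist','w4'); locks(c,[(418,207)]); locks(c,[(546,95)],48,60,50)
P=cloud(c);hsv=yellow(c)
d=(np.hypot(P[...,0]-546,P[...,1]-95)<50)&(P[...,2]>48)&(hsv[...,1]>110);print(rect(P[d]))
T=snap('top');P=cloud(T);hsv=yellow(T)
locks(T,[(418,207)])
d=(np.hypot(P[...,0]-546,P[...,1]-95)<50)&(P[...,2]>48)&(P[...,2]<60)&(hsv[...,1]>110);print(rect(P[d]))
E
```

```text
12.45 [410.32373051 144.08782718 285.2448767 ] [-3.14019239 -0.00324705 -0.19648824] [ 2.59575386e-01 -3.39946084e-01  1.54885108e+00 -1.84640886e-04
  1.92915578e+00  2.02679261e+00]
lock (418, 207) body [420.  207.   41.8  67.   77.5] brass [408.9 209.5  41.7  44.5  77.1] whole [420.6 206.9  42.1  67.9  78. ] z 24.0 shackle yaw -0.225
lock (546, 95) body [557.4  94.4  42.1  66.7  89.3] brass [545.9  94.7  41.8  43.7  89.3] whole [544.2  95.   99.7  95.8  89.8] z 53.9 shackle yaw nan
[545.9  94.7  41.8  43.7  89.3]
lock (418, 207) body [411.3 205.4  42.   49.6  77.4] brass [407.6 206.3  42.   42.1  77.4] whole [409.3 198.5  66.5  50.6  77.8] z 24.0 shackle yaw -0.414
[544.7  91.4  39.7  43.2  89.7]
```

>>> {"api": "move_arm", "payload": {"series": [{"dp":[-0.004,0.129,-0.2],"turn":[0,0,-0.012]},{"dp":[-0.004,0.129,-0.39],"turn":[0,0,-0.012]},{"dp":[-0.004,0.129,-0.39],"turn":[0,0,-0.012]},{"dp":[-0.004,0.129,-0.39],"turn":[0,0,-0.012]},{"dp":[-0.004,0.129,-0.39],"turn":[0,0,-0.012]}], "fingers": 0.1}}

```text
t: 13.05
eef_pos: [405.1, 206.8, 80.8]
tcp_rot: [3.133, 0.012, -0.217]
contact_force: [-0.5, -0.4, -1.0]
grip_width: 0.901
grip_force: 0.0
```

>>> {"api": "move_arm", "payload": {"series": [{"dp":[0,0,-0.04],"turn":[0,0,0]},{"dp":[0,0,-0.08],"turn":[0,0,0]},{"dp":[0,0,-0.12],"turn":[0,0,0]},{"dp":[0,0,-0.134],"turn":[0,0,0]},{"dp":[0,0,-0.134],"turn":[0,0,0]}]}}

```text
t: 13.55
eef_pos: [408.9, 207.6, 22.1]
tcp_rot: [3.141, 0.001, -0.218]
contact_force: [-0.1, -0.5, -0.3]
grip_width: 0.903
grip_force: 0.0
```

>>> {"api": "move_arm", "payload": {"series": [{"dp":[0,0,0],"turn":[0,0,0]},{"dp":[0,0,0],"turn":[0,0,0]},{"dp":[0,0,0],"turn":[0,0,0]},{"dp":[0,0,0],"turn":[0,0,0]},{"dp":[0,0,0],"turn":[0,0,0]}], "fingers": 1, "squeeze": 30}}

```text
t: 14.05
eef_pos: [408.7, 208.3, 22.5]
tcp_rot: [-3.141, -0.0, -0.217]
contact_force: [-0.0, 0.3, -1.0]
grip_width: 0.483
grip_force: 0.0
```

>>> {"api": "move_arm", "payload": {"series": [{"dp":[0,0,0],"turn":[0,0,0]},{"dp":[0,0,0.02],"turn":[0,0,0]},{"dp":[0,0,0.1],"turn":[0,0,0]},{"dp":[0,0,0.2],"turn":[0,0,0]},{"dp":[0,0,0.26],"turn":[0,0,0]}]}}

```text
t: 14.55
eef_pos: [409.0, 208.4, 156.0]
tcp_rot: [-3.14, -0.003, -0.217]
contact_force: [0.5, 0.1, -2.1]
grip_width: 0.471
grip_force: 30.0
```

>>> {"api": "move_arm", "payload": {"series": [{"dp":[0.14,-0.27,0.02],"turn":[0,0,0.138]},{"dp":[0.14,-0.27,0.02],"turn":[0,0,0.138]},{"dp":[0.14,-0.27,0.02],"turn":[0,0,0.138]},{"dp":[0.14,-0.27,0.02],"turn":[0,0,0.138]},{"dp":[0.14,-0.27,0.02],"turn":[0,0,0.138]}]}}

```text
t: 15.05
eef_pos: [478.8, 71.8, 162.0]
tcp_rot: [3.142, 0.001, -0.004]
contact_force: [-0.1, 0.9, -1.6]
grip_width: 0.475
grip_force: 30.0
```

>>> {"api": "move_arm", "payload": {"series": [{"dp":[0.134,-0.26,-0.02],"turn":[0,0,0]},{"dp":[0.134,-0.26,-0.02],"turn":[0,0,0]},{"dp":[0.134,-0.26,-0.02],"turn":[0,0,0]},{"dp":[0.134,-0.26,-0.02],"turn":[0,0,0]},{"dp":[0.134,-0.26,-0.02],"turn":[0,0,0]}]}}

```text
t: 15.55
eef_pos: [545.1, -55.7, 151.3]
tcp_rot: [-3.14, 0.002, -0.0]
contact_force: [0.0, 0.3, -3.3]
grip_width: 0.475
grip_force: 30.0
```

>>> {"api": "move_arm", "payload": {"series": [{"dp":[0,0,-0.05],"turn":[0,0,0]},{"dp":[0,0,-0.1],"turn":[0,0,0]},{"dp":[0,0,-0.1],"turn":[0,0,0]},{"dp":[0,0,-0.1],"turn":[0,0,0]}]}}

```text
t: 15.95
eef_pos: [545.0, -55.0, 102.5]
tcp_rot: [-3.141, 0.001, 0.002]
contact_force: [0.6, 0.6, -2.3]
grip_width: 0.475
grip_force: 30.0
```

>>> {"api": "move_arm", "payload": {"series": [{"dp":[0.001,-0.004,-0.05],"turn":[0,0,0]},{"dp":[0.001,-0.004,-0.08],"turn":[0,0,0]},{"dp":[0.001,-0.004,-0.094],"turn":[0,0,0]},{"dp":[0.001,-0.004,-0.097],"turn":[0,0,0]},{"dp":[0.001,-0.004,-0.097],"turn":[0,0,0]}]}}

```text
t: 16.45
eef_pos: [546.3, -58.7, 54.2]
tcp_rot: [3.142, -0.001, 0.0]
contact_force: [0.2, -0.8, -2.8]
grip_width: 0.472
grip_force: 30.0
```

>>> {"api": "move_arm", "payload": {"series": [{"dp":[0,0,0],"turn":[0,0,0]},{"dp":[0,0,0],"turn":[0,0,0]},{"dp":[0,0,0],"turn":[0,0,0]}], "fingers": 0.25}}

```text
t: 16.75
eef_pos: [546.7, -58.9, 54.8]
tcp_rot: [3.141, -0.002, -0.0]
contact_force: [0.6, 0.2, -0.4]
grip_width: 0.71
grip_force: 0.0
```

>>> {"api": "move_arm", "payload": {"series": [{"dp":[0,0,0.06],"turn":[0,0,0]},{"dp":[0,0,0.16],"turn":[0,0,0]},{"dp":[0,0,0.26],"turn":[0,0,0]},{"dp":[0,0,0.36],"turn":[0,0,0]},{"dp":[0,0,0.46],"turn":[0,0,0]}]}}

```text
t: 17.25
eef_pos: [545.7, -58.8, 286.4]
tcp_rot: [3.141, -0.001, -0.0]
contact_force: [1.3, 0.8, 0.7]
grip_width: 0.744
grip_force: 0.0
```

>>> {"api": "move_arm", "payload": {"series": [{"dp":[-0.25,0.15,0.25],"turn":[0,0,0.09]},{"dp":[-0.25,0.15,0.25],"turn":[0,0,0.18]},{"dp":[-0.25,0.15,0.25],"turn":[0,0,0.27]},{"dp":[-0.25,0.15,0.25],"turn":[0,0,0.36]},{"dp":[-0.25,0.15,0.25],"turn":[0,0,0.45]}]}}

```text
t: 17.75
eef_pos: [418.5, 17.7, 415.9]
tcp_rot: [3.134, -0.009, 0.715]
contact_force: [-0.3, 0.0, -0.1]
grip_width: 0.747
grip_force: 0.0
```

>>> {"api": "move_arm", "payload": {"series": [{"dp":[0,0,0],"turn":[0,0,0.09]},{"dp":[0,0,0],"turn":[0,0,0.18]},{"dp":[0,0,0],"turn":[0,0,0.27]},{"dp":[0,0,0],"turn":[0,0,0.36]},{"dp":[0,0,0],"turn":[0,0,0.45]}]}}

```text
t: 18.25
eef_pos: [420.9, 16.2, 409.3]
tcp_rot: [3.14, -0.0, 1.419]
contact_force: [0.8, 0.5, 1.0]
grip_width: 0.747
grip_force: 0.0
```

```bash
python3 - <<'E'
from m import *
s=robot.observe(); print(s['t'],s['eef_pos'],s['tcp_rot'],s['joint_positions'])
for n in ('top','wrist','scene'):
  c=snap(n,'x1'+n);P=cloud(c);hsv=yellow(c);ok=c['depth']>0
  for p in [(546,95),(546,-57)]:
    d=ok&(np.hypot(P[...,0]-p[0],P[...,1]-p[1])<50)&(P[...,2]>48)&(P[...,2]<60)&(hsv[...,1]>110);print(n,d.sum(),rect(P[d]) if d.sum()>5 else '')
  b=ok&(P[...,2]>305)&(P[...,2]<345)&(P[...,0]>640)&(P[...,0]<740)&(np.abs(P[...,1]-18)<30)
  if b.sum(): print('bar mid',b.sum(),rect(P[b]),np.percentile(P[b][:,2],[5,50,95]),np.percentile(P[b][:,0],[5,50,95]))
  b=ok&(P[...,0]>740)&(P[...,0]<900)&(np.abs(P[...,1]-18)<120)
  if b.sum(): print('behind',np.percentile(P[b][:,2],[50,95,99]),np.percentile(P[b&(P[...,2]>90)][:,0],[1,50]) )
E
```

```text
18.25 [420.91005528  16.19984739 409.29950209] [ 3.14026482e+00 -1.85266886e-04  1.41942745e+00] [-4.23680681e-02 -2.75478640e-01  1.26843840e+00  4.73758143e-05
  2.14729278e+00  1.09026787e-01]
top 23 [5.325e+02 9.660e+01 1.820e+01 2.290e+01 1.000e-01]
top 8 [530.3 -43.6   3.3  10.5  87.9]
bar mid 154 [680.5  18.2  55.9  18.3  88.4] [324.81108445 331.33891107 336.35609148] [672.82950061 678.71875462 687.81088021]
behind [118.97860812 123.74037431 125.46299783] [791.23206272 841.69359089]
wrist 607 [545.5  95.   41.3  44.2  89.5]
wrist 499 [ 5.457e+02 -5.680e+01  4.360e+01  4.200e+01  3.000e-01]
bar mid 1334 [674.3  18.    7.4  60.    2.6] [320.67724626 327.39320936 332.02824925] [672.50951317 674.07853175 676.86033663]
behind [119.31925184 120.82521501 121.40165128] [834.40207687 857.04704537]
scene 0 
scene 106 [547.4 -60.   42.8  46.1   4.2]
bar mid 85 [683.   18.4  19.   58.9   2.2] [323.65554537 330.62762198 334.11892675] [676.81102578 686.80736213 691.59869555]
behind [117.18257994 121.49480603 123.21467394] [755.34097944 848.1038215 ]
```

>>> {"api": "move_arm", "payload": {"series": [{"dp":[0.3,0.004,0],"turn":[0,0,0.09]},{"dp":[0.3,0.004,0],"turn":[0,0,0.097]},{"dp":[0.3,0.004,0],"turn":[0,0,0.097]},{"dp":[0.3,0.004,0],"turn":[0,0,0.097]}]}}

```text
t: 18.8
eef_pos: [577.2, 18.0, 399.1]
tcp_rot: [-3.128, -0.0, 1.562]
contact_force: [1.1, -0.3, -1.2]
grip_width: 0.752
grip_force: 0.0
```

>>> {"api": "move_arm", "payload": {"series": [{"dp":[0.221,0,0],"turn":[0,0,0]},{"dp":[0.221,0,0],"turn":[0,0,0]},{"dp":[0.221,0,0],"turn":[0,0,0]},{"dp":[0.221,0,0],"turn":[0,0,0]},{"dp":[0.221,0,0],"turn":[0,0,0]}]}}

```text
t: 19.3
eef_pos: [681.0, 18.2, 409.5]
tcp_rot: [3.141, 0.0, 1.564]
contact_force: [-0.5, -0.6, 0.6]
grip_width: 0.744
grip_force: 0.0
```

```bash
python3 - <<'E'
from m import *
s=robot.observe(); print(s['t'],s['eef_pos'],s['tcp_rot'],s['joint_positions'])
E
```

```text
19.3 [681.00080627  18.19745513 409.46446354] [3.14077983e+00 2.22117741e-05 1.56415353e+00] [-2.32099240e-02  4.81537699e-01  4.56030991e-01 -1.08394352e-05
  2.20321088e+00 -1.65735484e-02]
```

Now I'll go down onto the bar and grip it.

>>> {"api": "move_arm", "payload": {"series": [{"dp":[0.001,0,-0.06],"turn":[0,0,0]},{"dp":[0.001,0,-0.11],"turn":[0,0,0]},{"dp":[0.001,0,-0.15],"turn":[0,0,0]},{"dp":[0.001,0,-0.168],"turn":[0,0,0]},{"dp":[0.001,0,-0.168],"turn":[0,0,0]}]}}

```text
t: 19.8
eef_pos: [680.5, 18.3, 325.8]
tcp_rot: [3.141, 0.0, 1.565]
contact_force: [0.3, -0.1, 0.6]
grip_width: 0.748
grip_force: 0.0
```

>>> {"api": "move_arm", "payload": {"series": [{"dp":[0,0,0],"turn":[0,0,0]},{"dp":[0,0,0],"turn":[0,0,0]},{"dp":[0,0,0],"turn":[0,0,0]},{"dp":[0,0,0],"turn":[0,0,0]},{"dp":[0,0,0],"turn":[0,0,0]}], "fingers": 1, "squeeze": 50}}

```text
t: 20.3
eef_pos: [682.2, 18.2, 324.7]
tcp_rot: [3.141, -0.0, 1.566]
contact_force: [-0.3, -0.2, -0.0]
grip_width: 0.331
grip_force: 0.0
```

>>> {"api": "move_arm", "payload": {"series": [{"dp":[0,0,0],"turn":[0,0,0]},{"dp":[0,0,0],"turn":[0,0,0]},{"dp":[0,0,0],"turn":[0,0,0]}]}}

```text
t: 20.6
eef_pos: [681.3, 18.2, 324.5]
tcp_rot: [-3.139, 0.0, 1.566]
contact_force: [-4.5, -0.8, 0.5]
grip_width: 0.191
grip_force: 50.0
```

```bash
python3 - <<'E'
from m import *
s=robot.observe(); print(s['t'],s['eef_pos'],s['tcp_rot'],s['contact_force'])
import numpy as np
x0,z0=686-240*np.sin(.0175),85+240*np.cos(.0175)
for j in np.arange(0,1.66,.05):
    p=j+.0175; print(round(j,2),np.round([(686-240*np.sin(p)-x0)/500,(85+240*np.cos(p)-z0)/500],3))
E
```

```text
20.6 [681.25525274  18.21505917 324.49306603] [-3.13917595e+00  4.34252309e-05  1.56611345e+00] [-4.51913147 -0.79601265  0.48206163]
0.0 [0. 0.]
0.05 [-0.024 -0.001]
0.1 [-0.048 -0.003]
0.15 [-0.072 -0.007]
0.2 [-0.095 -0.011]
0.25 [-0.118 -0.017]
0.3 [-0.141 -0.024]
0.35 [-0.164 -0.032]
0.4 [-0.186 -0.041]
0.45 [-0.208 -0.051]
0.5 [-0.229 -0.063]
0.55 [-0.25  -0.075]
0.6 [-0.27  -0.089]
0.65 [-0.289 -0.103]
0.7 [-0.307 -0.118]
0.75 [-0.325 -0.134]
0.8 [-0.342 -0.152]
0.85 [-0.358 -0.169]
0.9 [-0.373 -0.188]
0.95 [-0.387 -0.208]
1.0 [-0.4   -0.228]
1.05 [-0.412 -0.248]
1.1 [-0.423 -0.27 ]
1.15 [-0.433 -0.292]
1.2 [-0.442 -0.314]
1.25 [-0.45  -0.337]
1.3 [-0.456 -0.36 ]
1.35 [-0.462 -0.383]
1.4 [-0.466 -0.407]
1.45 [-0.469 -0.43 ]
1.5 [-0.471 -0.454]
1.55 [-0.472 -0.478]
1.6 [-0.471 -0.502]
1.65 [-0.469 -0.526]
```

>>> {"api": "move_arm", "payload": {"series": [{"dp":[-0.048,0,-0.003],"turn":[0,0,0]},{"dp":[-0.095,0,-0.011],"turn":[0,0,0]},{"dp":[-0.141,0,-0.024],"turn":[0,0,0]},{"dp":[-0.186,0,-0.041],"turn":[0,0,0]},{"dp":[-0.229,0,-0.063],"turn":[0,0,0]}]}}

```text
t: 21.1
eef_pos: [569.7, 18.0, 296.6]
tcp_rot: [3.128, 0.0, 1.566]
contact_force: [6.7, 0.6, 11.4]
grip_width: 0.192
grip_force: 50.0
```

>>> {"api": "move_arm", "payload": {"series": [{"dp":[-0.041,0,-0.026],"turn":[0,0,0]},{"dp":[-0.078,0,-0.055],"turn":[0,0,0]},{"dp":[-0.113,0,-0.089],"turn":[0,0,0]},{"dp":[-0.144,0,-0.125],"turn":[0,0,0]},{"dp":[-0.171,0,-0.165],"turn":[0,0,0]}]}}

```text
t: 21.6
eef_pos: [484.4, 18.5, 214.4]
tcp_rot: [3.129, -0.0, 1.567]
contact_force: [5.9, 1.4, 10.6]
grip_width: 0.192
grip_force: 50.0
```

```bash
python3 - <<'E'
from m import *
s=robot.observe(); print(s['t'],s['eef_pos'],s['tcp_rot'],s['contact_force'],s['ft_torque'])
c=snap('scene','p1')
P=cloud(c);lever(c)
cv2.imwrite('pics/p1c.png',cv2.resize(c['img'][150:330,200:430,::-1],None,fx=3,fy=3))
E
```

```text
21.6 [484.3578      18.48802638 214.41414175] [ 3.12868270e+00 -4.91067027e-04  1.56657695e+00] [ 5.89863267  1.38388432 10.55332765] [ 0.13733871 -1.72155067  0.16609536]
knob [568.59664926 281.71975159 157.42397033] 29 joint 0.701635056156635
```

View pics/p1c.png

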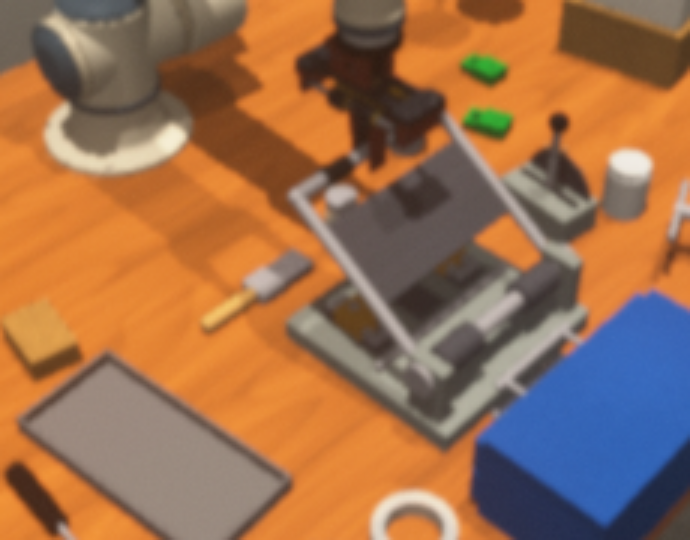

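>>> {"api": "move_arm", "payload": {"series": [{"dp":[-0.023,0,-0.042],"turn":[0,0,0]},{"dp":[-0.042,0,-0.086],"turn":[0,0,0]},{"dp":[-0.056,0,-0.132],"turn":[0,0,0]},{"dp":[-0.066,0,-0.179],"turn":[0,0,0]},{"dp":[-0.071,0,-0.222],"turn":[0,0,0]}]}}

```text
t: 22.15
eef_pos: [446.9, 18.5, 102.0]
tcp_rot: [3.138, -0.0, 1.567]
contact_force: [-5.4, 1.1, 13.8]
grip_width: 0.192
grip_force: 50.0
```

>>> {"api": "move_arm", "payload": {"series": [{"dp":[0,0,-0.008],"turn":[0,0,0]},{"dp":[0,0,-0.016],"turn":[0,0,0]},{"dp":[0,0,-0.024],"turn":[0,0,0]},{"dp":[0,0,-0.03],"turn":[0,0,0]}]}}

```text
t: 22.55
eef_pos: [446.0, 18.5, 86.7]
tcp_rot: [-3.141, -0.0, 1.566]
contact_force: [-10.7, 0.7, 12.5]
grip_width: 0.195
grip_force: 50.0
```

```bash
cat > arm.py <<'E'
from m import *
s=robot.observe(); print(s['t'],s['eef_pos'],s['tcp_rot'],s['contact_force'],s['ft_torque'])
for n in ('scene','top'):
    c=snap(n,'p2'+n);P=cloud(c);ok=c['depth']>0
    # bar/rail near front: grey points z 70..110 at x 430..470 away from gripper
    b=ok&(P[...,0]>425)&(P[...,0]<465)&(np.abs(P[...,1]-18)>50)&(np.abs(P[...,1]-18)<125)&(P[...,2]>65)&(P[...,2]<130)
    if b.sum(): print(n,b.sum(),np.percentile(P[b][:,0],[5,50,95]),np.percentile(P[b][:,2],[5,50,95]))
E
python3 arm.py
```

```text
22.55 [446.03135662  18.49439599  86.69812142] [-3.14096047e+00 -4.23356213e-04  1.56647026e+00] [-10.65534444   0.67746499  12.46819243] [0.17338424 1.38140424 0.1409943 ]
scene 112 [442.03247735 452.58622564 460.71033625] [ 87.17861573  97.73668572 103.75200663]
top 200 [437.61214425 446.38700592 460.14970935] [ 92.26406886  98.87351128 104.27750705]
```

>>> {"api": "move_arm", "payload": {"series": [{"dp":[0.004,0,-0.004],"turn":[0,0,0]},{"dp":[0.008,0,-0.008],"turn":[0,0,0]},{"dp":[0.008,0,-0.012],"turn":[0,0,0]}]}}

```text
t: 22.95
eef_pos: [445.9, 18.5, 78.6]
tcp_rot: [-3.129, -0.0, 1.567]
contact_force: [-29.4, 0.7, 23.8]
grip_width: 0.195
grip_force: 50.0
```

```bash
python3 arm.py
```

```text
22.95 [445.91709746  18.50070443  78.59179729] [-3.12895392e+00 -3.04649980e-04  1.56655202e+00] [-29.35528066   0.68813296  23.82379429] [0.06822478 4.20177738 0.1278362 ]
scene 113 [441.08052432 451.812687   460.5380956 ] [80.82055984 90.30341266 95.30249946]
top 205 [438.07107055 446.84802535 460.58507143] [86.44017068 92.01250036 97.9655314 ]
```

>>> {"api": "move_arm", "payload": {"series": [{"dp":[-0.006,0,0],"turn":[0,0,0]},{"dp":[-0.01,0,0],"turn":[0,0,0]},{"dp":[-0.01,0,0],"turn":[0,0,0]},{"dp":[-0.01,0,0],"turn":[0,0,0]},{"dp":[-0.01,0,0],"turn":[0,0,0]}]}}

```text
t: 23.55
eef_pos: [445.9, 18.5, 80.8]
tcp_rot: [3.14, -0.0, 1.566]
contact_force: [-5.8, 0.6, 9.6]
grip_width: 0.191
grip_force: 50.0
```

>>> {"api": "move_arm", "payload": {"series": [{"dp":[0,0,0],"turn":[0,0,0]},{"dp":[0,0,0],"turn":[0,0,0]},{"dp":[0,0,0],"turn":[0,0,0]},{"dp":[0,0,0],"turn":[0,0,0]},{"dp":[0,0,0],"turn":[0,0,0]}]}}

```text
t: 24.05
eef_pos: [445.9, 18.5, 80.8]
tcp_rot: [3.14, -0.0, 1.566]
contact_force: [-5.6, 1.8, 10.7]
grip_width: 0.192
grip_force: 50.0
```

```bash
python3 arm.py; python3 -c "
import cv2
a=cv2.imread('pics/p2scene.png')
cv2.imwrite('pics/p2c.png',cv2.resize(a[180:310,240:430],None,fx=4,fy=4,interpolation=cv2.INTER_CUBIC))"
```

```text
24.05 [445.90169343  18.48005896  80.79923552] [ 3.14018514e+00 -4.98101261e-04  1.56642311e+00] [-5.59294253  1.79560032 10.68154734] [0.18343096 0.98293369 0.12630604]
scene 113 [442.7053539  452.4541028  461.36743085] [82.55375237 92.50617679 97.70385803]
top 196 [438.02101792 446.64565421 460.59052746] [88.34386195 93.92129511 98.96080436]
```

View pics/p2c.png

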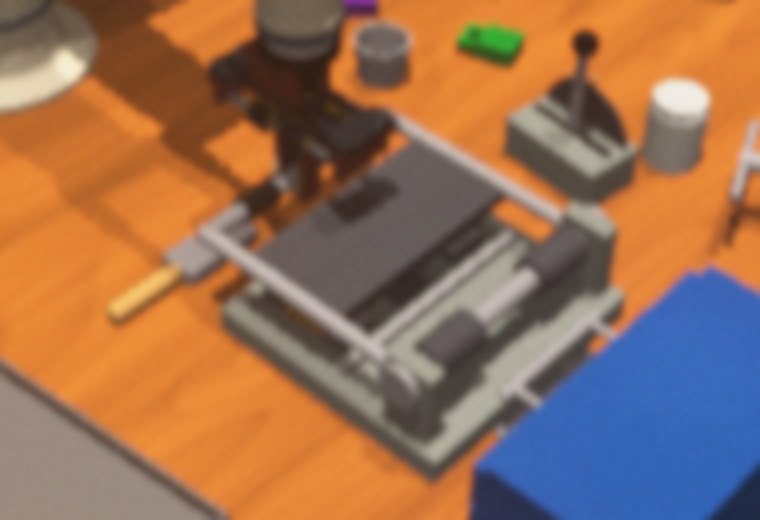

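>>> {"api": "move_arm", "payload": {"series": [{"dp":[-0.002,0,-0.006],"turn":[0,0,0]},{"dp":[-0.002,0,-0.012],"turn":[0,0,0]},{"dp":[-0.002,0,-0.016],"turn":[0,0,0]},{"dp":[-0.002,0,-0.016],"turn":[0,0,0]},{"dp":[-0.002,0,-0.016],"turn":[0,0,0]}]}}

```text
t: 24.65
eef_pos: [446.0, 18.5, 78.1]
tcp_rot: [3.136, -0.0, 1.567]
contact_force: [-17.8, 2.1, 36.9]
grip_width: 0.191
grip_force: 50.0
```

>>> {"api": "move_arm", "payload": {"series": [{"dp":[0,0,0],"turn":[0,0,0]},{"dp":[0,0,0],"turn":[0,0,0]},{"dp":[0,0,0],"turn":[0,0,0]},{"dp":[0,0,0],"turn":[0,0,0]},{"dp":[0,0,0],"turn":[0,0,0]}]}}

```text
t: 25.15
eef_pos: [446.0, 18.5, 78.1]
tcp_rot: [3.136, -0.0, 1.567]
contact_force: [-17.9, 0.9, 36.8]
grip_width: 0.194
grip_force: 50.0
```

```bash
python3 arm.py
```

```text
25.15 [445.95469594  18.50752163  78.12078254] [ 3.13584276e+00 -2.93425035e-04  1.56658977e+00] [-17.94828348   0.93282833  36.79586462] [0.21854274 2.75719325 0.07175733]
scene 114 [442.65748019 453.10066925 460.91818131] [79.67206846 89.90730903 95.65927449]
top 194 [438.13142532 447.17834574 461.03397988] [84.63510535 91.87109352 97.08943682]
```

>>> {"api": "move_arm", "payload": {"series": [{"dp":[0.003,0,0.018],"turn":[0,0,0]},{"dp":[0.004,0,0.042],"turn":[0,0,0]},{"dp":[0.006,0,0.066],"turn":[0,0,0]},{"dp":[0.009,0,0.089],"turn":[0,0,0]},{"dp":[0.013,0,0.113],"turn":[0,0,0]}]}}

```text
t: 25.75
eef_pos: [451.5, 18.5, 129.3]
tcp_rot: [3.14, -0.001, 1.567]
contact_force: [0.1, 2.0, 7.5]
grip_width: 0.194
grip_force: 50.0
```

```bash
python3 arm.py
```

```text
25.75 [451.54114215  18.51966399 129.31441045] [ 3.13959603e+00 -5.52832027e-04  1.56654423e+00] [0.11238421 2.03151579 7.48817063] [0.13849979 0.48601901 0.14094271]
scene 2 [456.93818932 457.14996239 457.36173546] [123.85824133 125.39139464 126.92454796]
```

Good and steady, so I'll continue up.

>>> {"api": "move_arm", "payload": {"series": [{"dp":[0.006,0,0.023],"turn":[0,0,0]},{"dp":[0.012,0,0.046],"turn":[0,0,0]},{"dp":[0.02,0,0.069],"turn":[0,0,0]},{"dp":[0.029,0,0.091],"turn":[0,0,0]},{"dp":[0.039,0,0.113],"turn":[0,0,0]}]}}

```text
t: 26.35
eef_pos: [473.0, 18.6, 185.9]
tcp_rot: [3.135, -0.001, 1.567]
contact_force: [11.5, 2.2, 1.3]
grip_width: 0.197
grip_force: 50.0
```

>>> {"api": "move_arm", "payload": {"series": [{"dp":[0.011,0,0.022],"turn":[0,0,0]},{"dp":[0.023,0,0.042],"turn":[0,0,0]},{"dp":[0.036,0,0.062],"turn":[0,0,0]},{"dp":[0.05,0,0.082],"turn":[0,0,0]},{"dp":[0.065,0,0.101],"turn":[0,0,0]}]}}

```text
t: 26.85
eef_pos: [507.1, 18.7, 233.2]
tcp_rot: [3.134, -0.001, 1.567]
contact_force: [23.4, 2.3, -13.7]
grip_width: 0.192
grip_force: 50.0
```

>>> {"api": "move_arm", "payload": {"series": [{"dp":[0.016,0,0.017],"turn":[0,0,0]},{"dp":[0.033,0,0.035],"turn":[0,0,0]},{"dp":[0.051,0,0.051],"turn":[0,0,0]},{"dp":[0.069,0,0.066],"turn":[0,0,0]},{"dp":[0.088,0,0.08],"turn":[0,0,0]}]}}

```text
t: 27.35
eef_pos: [550.0, 18.8, 270.0]
tcp_rot: [3.141, -0.001, 1.567]
contact_force: [17.8, 2.5, -16.5]
grip_width: 0.193
grip_force: 50.0
```

>>> {"api": "move_arm", "payload": {"series": [{"dp":[0.02,0,0.014],"turn":[0,0,0]},{"dp":[0.041,0,0.026],"turn":[0,0,0]},{"dp":[0.062,0,0.038],"turn":[0,0,0]},{"dp":[0.084,0,0.048],"turn":[0,0,0]},{"dp":[0.106,0,0.057],"turn":[0,0,0]}]}}

```text
t: 27.85
eef_pos: [601.9, 19.1, 299.0]
tcp_rot: [-3.139, -0.002, 1.567]
contact_force: [8.6, 3.4, -9.4]
grip_width: 0.193
grip_force: 49.9
```

>>> {"api": "move_arm", "payload": {"series": [{"dp":[0.023,0,0.008],"turn":[0,0,0]},{"dp":[0.046,0,0.015],"turn":[0,0,0]},{"dp":[0.069,0,0.021],"turn":[0,0,0]},{"dp":[0.092,0,0.025],"turn":[0,0,0]},{"dp":[0.116,0,0.029],"turn":[0,0,0]}]}}

```text
t: 28.35
eef_pos: [659.3, 19.3, 314.8]
tcp_rot: [-3.14, -0.002, 1.567]
contact_force: [4.6, 3.7, -2.3]
grip_width: 0.189
grip_force: 50.0
```

>>> {"api": "move_arm", "payload": {"series": [{"dp":[0.02,0,0.002],"turn":[0,0,0]},{"dp":[0.034,0,0.003],"turn":[0,0,0]},{"dp":[0.044,0,0.003],"turn":[0,0,0]},{"dp":[0.048,0,0.003],"turn":[0,0,0]},{"dp":[0.048,0,0.003],"turn":[0,0,0]}]}}

```text
t: 28.85
eef_pos: [681.1, 19.3, 316.7]
tcp_rot: [-3.135, -0.001, 1.568]
contact_force: [-4.1, 3.0, -4.3]
grip_width: 0.193
grip_force: 50.1
```

```bash
python3 - <<'E'
from m import *
s=robot.observe(); print(s['t'],s['eef_pos'],s['contact_force'])
for n in ('top','scene'):
  c=snap(n,'u1'+n);P=cloud(c);ok=c['depth']>0
  b=ok&(P[...,2]>305)&(P[...,2]<345)&(P[...,0]>640)&(P[...,0]<740)&(np.abs(P[...,1]-18)<110)&(np.abs(P[...,1]-18)>55)
  if b.sum(): print(n,'bar',b.sum(),rect(P[b]),np.percentile(P[b][:,2],[5,50,95]))
E
```

```text
28.85 [681.08707163  19.27255687 316.7418607 ] [-4.06189546  3.02427468 -4.29270691]
top bar 163 [679.1  17.9 219.8  20.1  89.8] [324.6304933  331.91119901 336.91221662]
scene bar 117 [690.4  -1.9 179.8  23.8  84. ] [321.17525593 330.22478648 336.18952119]
```

>>> {"api": "move_arm", "payload": {"series": [{"dp":[0,0,0],"turn":[0,0,0]},{"dp":[0,0,0],"turn":[0,0,0]},{"dp":[0,0,0],"turn":[0,0,0]},{"dp":[0,0,0.06],"turn":[0,0,0]},{"dp":[0,0,0.14],"turn":[0,0,0]}], "fingers": 0.3}}

```text
t: 29.45
eef_pos: [681.8, 17.9, 386.5]
tcp_rot: [-3.136, 0.0, 1.565]
contact_force: [0.5, -0.1, 0.4]
grip_width: 0.612
grip_force: 0.0
```

>>> {"api": "move_arm", "payload": {"series": [{"dp":[0,0,0.05],"turn":[0,0,0]},{"dp":[-0.1,0,0.05],"turn":[0,0,-0.09]},{"dp":[-0.2,0,0.05],"turn":[0,0,-0.18]},{"dp":[-0.3,0,0.05],"turn":[0,0,-0.27]},{"dp":[-0.38,0,0.05],"turn":[0,0,-0.36]}]}}

```text
t: 29.95
eef_pos: [490.4, 18.0, 414.0]
tcp_rot: [3.14, -0.001, 0.994]
contact_force: [-0.4, 0.4, 0.8]
grip_width: 0.697
grip_force: 0.0
```

>>> {"api": "move_arm", "payload": {"series": [{"dp":[-0.02,0,0],"turn":[0,0,-0.09]},{"dp":[-0.04,0,0],"turn":[0,0,-0.18]},{"dp":[-0.06,0,0],"turn":[0,0,-0.27]},{"dp":[-0.08,0,0],"turn":[0,0,-0.36]},{"dp":[-0.08,0,0],"turn":[0,0,-0.45]}]}}

```text
t: 30.45
eef_pos: [451.1, 18.0, 415.2]
tcp_rot: [3.14, -0.003, 0.287]
contact_force: [0.2, -0.3, 0.7]
grip_width: 0.701
grip_force: 0.0
```

>>> {"api": "move_arm", "payload": {"series": [{"dp":[0,0,-0.1],"turn":[0,0,-0.09]},{"dp":[0,0,-0.1],"turn":[0,0,-0.18]},{"dp":[0,0,-0.1],"turn":[0,0,-0.19]},{"dp":[0,0,-0.1],"turn":[0,0,-0.19]}], "fingers": 0.1}}

```text
t: 30.85
eef_pos: [452.2, 18.0, 365.7]
tcp_rot: [3.141, -0.004, -0.002]
contact_force: [-0.1, -0.8, -0.2]
grip_width: 0.901
grip_force: 0.0
```

```bash
cat > look.py <<'E'
from m import *
s=robot.observe(); print(s['t'],s['eef_pos'],s['tcp_rot'],s['joint_positions'])
for n in ('wrist','top'):
  c=snap(n,'l_%d_'%(s['t']*100)+n);P=cloud(c);hsv=yellow(c);ok=c['depth']>0
  for p in [(546,95),(546,-57)]:
    d=ok&(np.hypot(P[...,0]-p[0],P[...,1]-p[1])<60)&(P[...,2]>48)&(P[...,2]<60)&(hsv[...,1]>110);print(n,'bed lock',d.sum(),rect(P[d]) if d.sum()>5 else '')
  b=ok&(P[...,2]>305)&(P[...,2]<345)&(P[...,0]>640)&(P[...,0]<740)&(np.abs(P[...,1]-18)<110)
  if b.sum(): print('bar',b.sum(),rect(P[b]),np.percentile(P[b][:,2],[5,50,95]))
  t=ok&(P[...,0]>330)&(P[...,0]<680)&(P[...,1]>-450)&(P[...,1]<-240)&(P[...,2]>12)&(P[...,2]<40)
  if t.sum()>20: print('tray',t.sum(),rect(P[t]))
  f=ok&(P[...,0]>330)&(P[...,0]<680)&(P[...,1]>-450)&(P[...,1]<-240)&(P[...,2]>2.5)&(P[...,2]<9)&(hsv[...,1]<70)
  if f.sum()>20: print('floor',f.sum(),rect(P[f]),np.median(P[f][:,2]))
E
python3 look.py
```

```text
30.85 [452.23653709  18.0486574  365.70426609] [ 3.14137648e+00 -3.84771417e-03 -2.09610969e-03] [-3.52395079e-02 -2.39769783e-01  1.32138623e+00 -1.00114881e-04
  2.05612344e+00  1.53760647e+00]
wrist bed lock 720 [546.7  94.3  41.8  42.9  89.9]
wrist bed lock 728 [546.4 -57.8  42.   43.   89.9]
tray 3279 [ 493.2 -360.2  320.2  175.     5.4]
floor 11527 [ 506.  -339.1  282.3  133.4    5.1] 5.3408323747669675
top bed lock 0 
top bed lock 0 
bar 647 [681.   17.2 218.4  24.1  90. ] [324.24879837 332.72287479 337.79476184]
tray 579 [ 495.  -358.2  318.3  166.7    5.9]
floor 2260 [ 504.  -342.   287.   130.9    5.2] 5.725275371507124
```

>>> {"api": "move_arm", "payload": {"series": [{"dp":[0.188,-0.151,-0.42],"turn":[0,0,0]},{"dp":[0.188,-0.151,-0.42],"turn":[0,0,0]},{"dp":[0.188,-0.151,-0.42],"turn":[0,0,0]},{"dp":[0.188,-0.151,-0.42],"turn":[0,0,0]},{"dp":[0.188,-0.151,-0.42],"turn":[0,0,0]}]}}

```text
t: 31.45
eef_pos: [547.6, -58.3, 153.2]
tcp_rot: [3.141, -0.002, -0.003]
contact_force: [-0.0, 0.4, 0.0]
grip_width: 0.905
grip_force: 0.0
```

>>> {"api": "move_arm", "payload": {"series": [{"dp":[0,0,-0.08],"turn":[0,0,0]},{"dp":[0,0,-0.14],"turn":[0,0,0]},{"dp":[0,0,-0.18],"turn":[0,0,0]},{"dp":[0,0,-0.202],"turn":[0,0,0]},{"dp":[0,0,-0.202],"turn":[0,0,0]}]}}

```text
t: 31.95
eef_pos: [546.3, -57.3, 52.3]
tcp_rot: [-3.142, 0.001, -0.004]
contact_force: [-0.7, 0.7, -0.1]
grip_width: 0.903
grip_force: 0.0
```

>>> {"api": "move_arm", "payload": {"series": [{"dp":[0,0,0],"turn":[0,0,0]},{"dp":[0,0,0],"turn":[0,0,0]},{"dp":[0,0,0],"turn":[0,0,0]},{"dp":[0,0,0],"turn":[0,0,0]},{"dp":[0,0,0],"turn":[0,0,0]}], "fingers": 1, "squeeze": 30}}

```text
t: 32.45
eef_pos: [546.3, -57.6, 53.2]
tcp_rot: [3.141, -0.001, -0.005]
contact_force: [-1.5, -3.8, 2.1]
grip_width: 0.485
grip_force: 1.6
```

>>> {"api": "move_arm", "payload": {"series": [{"dp":[0,0,0],"turn":[0,0,0]},{"dp":[0,0,0.02],"turn":[0,0,0]},{"dp":[0,0,0.08],"turn":[0,0,0]},{"dp":[0,0,0.14],"turn":[0,0,0]}]}}

```text
t: 32.85
eef_pos: [545.1, -56.9, 122.2]
tcp_rot: [-3.141, 0.003, -0.005]
contact_force: [-0.0, 0.4, -2.2]
grip_width: 0.474
grip_force: 30.0
```

>>> {"api": "move_arm", "payload": {"series": [{"dp":[-0.1,-0.29,0],"turn":[0,0,0.06]},{"dp":[-0.1,-0.29,0],"turn":[0,0,0.06]},{"dp":[-0.1,-0.29,0],"turn":[0,0,0.06]},{"dp":[-0.1,-0.29,0],"turn":[0,0,0.06]}]}}

```text
t: 33.25
eef_pos: [493.9, -206.8, 122.6]
tcp_rot: [3.14, 0.002, 0.084]
contact_force: [1.2, 1.1, -3.1]
grip_width: 0.477
grip_force: 30.0
```

>>> {"api": "move_arm", "payload": {"series": [{"dp":[-0.1,-0.286,0],"turn":[0,0,0]},{"dp":[-0.1,-0.286,0],"turn":[0,0,0]},{"dp":[-0.1,-0.286,0],"turn":[0,0,0]},{"dp":[-0.1,-0.286,0],"turn":[0,0,0]},{"dp":[-0.1,-0.286,-0.05],"turn":[0,0,0]}]}}

```text
t: 33.75
eef_pos: [447.2, -347.5, 101.2]
tcp_rot: [3.138, -0.005, 0.087]
contact_force: [1.4, 1.2, -3.3]
grip_width: 0.474
grip_force: 30.0
```

>>> {"api": "move_arm", "payload": {"series": [{"dp":[0,0,-0.06],"turn":[0,0,0]},{"dp":[0,0,-0.08],"turn":[0,0,0]},{"dp":[0,0,-0.08],"turn":[0,0,0]},{"dp":[0,0,-0.08],"turn":[0,0,0]}]}}

```text
t: 34.15
eef_pos: [446.7, -345.0, 58.7]
tcp_rot: [3.141, -0.001, 0.09]
contact_force: [0.3, 0.1, -2.0]
grip_width: 0.473
grip_force: 30.0
```

>>> {"api": "move_arm", "payload": {"series": [{"dp":[0,0,-0.03],"turn":[0,0,0]},{"dp":[0,0,-0.05],"turn":[0,0,0]},{"dp":[0,0,-0.06],"turn":[0,0,0]},{"dp":[0,0,-0.06],"turn":[0,0,0]}]}}

```text
t: 34.55
eef_pos: [445.9, -345.0, 28.1]
tcp_rot: [-3.141, 0.0, 0.09]
contact_force: [-2.7, 2.6, 3.0]
grip_width: 0.473
grip_force: 30.0
```

>>> {"api": "move_arm", "payload": {"series": [{"dp":[0,0,0],"turn":[0,0,0]},{"dp":[0,0,0],"turn":[0,0,0]},{"dp":[0,0,0],"turn":[0,0,0]},{"dp":[0,0,0.06],"turn":[0,0,0]},{"dp":[0,0,0.16],"turn":[0,0,0]}], "fingers": 0.25}}

```text
t: 35.05
eef_pos: [444.2, -343.8, 104.0]
tcp_rot: [-3.135, 0.006, 0.089]
contact_force: [0.4, -0.8, 0.2]
grip_width: 0.75
grip_force: 0.0
```

>>> {"api": "move_arm", "payload": {"series": [{"dp":[0,0,0.1],"turn":[0,0,0]},{"dp":[0.09,0.4,0.2],"turn":[0,0,-0.06]},{"dp":[0.09,0.4,0.2],"turn":[0,0,-0.06]},{"dp":[0.09,0.4,0.2],"turn":[0,0,-0.06]},{"dp":[0.09,0.4,0.2],"turn":[0,0,-0.06]}]}}

```text
t: 35.55
eef_pos: [488.9, -154.2, 205.7]
tcp_rot: [3.141, -0.001, -0.006]
contact_force: [1.0, -0.4, -0.3]
grip_width: 0.747
grip_force: 0.0
```

>>> {"api": "move_arm", "payload": {"series": [{"dp":[0.08,0.4,0.15],"turn":[0,0,0]},{"dp":[0.08,0.4,0.15],"turn":[0,0,0]},{"dp":[0.08,0.4,0.15],"turn":[0,0,0]},{"dp":[0.08,0.4,0.15],"turn":[0,0,0]},{"dp":[0.08,0.4,0.15],"turn":[0,0,0]}], "fingers": 0.1}}

```text
t: 36.05
eef_pos: [529.3, 48.2, 282.2]
tcp_rot: [-3.14, -0.003, -0.001]
contact_force: [-0.4, -0.8, 0.5]
grip_width: 0.9
grip_force: 0.0
```

```bash
python3 look.py
```

```text
36.05 [529.3313481   48.15098463 282.19105695] [-3.14028136e+00 -3.39389899e-03 -7.77542494e-04] [ 2.59445326e-02 -8.41241881e-02  1.33430332e+00  1.28420214e-03
  1.88798556e+00  1.59791881e+00]
wrist bed lock 946 [546.4  94.7  41.8  44.1  89.3]
wrist bed lock 0 
tray 4760 [ 520.1 -354.6  266.7  169.4    5.9]
floor 11155 [ 519.1 -355.7  263.2  170.8    5.4] 5.447990761051343
top bed lock 132 [544.8  91.4  39.9  43.3  88.5]
top bed lock 0 
bar 191 [680.5 -43.   98.   22.5  86.2] [325.93472333 333.0759664  338.12427276]
tray 821 [ 494.2 -358.6  317.9  166.6    5.5]
floor 2055 [ 503.9 -342.5  286.9  131.4    5.2] 5.688126373835316
```

>>> {"api": "move_arm", "payload": {"series": [{"dp":[0.034,0.092,-0.36],"turn":[0,0,0]},{"dp":[0.034,0.092,-0.36],"turn":[0,0,0]},{"dp":[0.034,0.092,-0.36],"turn":[0,0,0]},{"dp":[0.034,0.092,-0.36],"turn":[0,0,0]},{"dp":[0.034,0.092,-0.36],"turn":[0,0,0]}]}}

```text
t: 36.65
eef_pos: [542.1, 89.4, 92.7]
tcp_rot: [3.14, 0.012, -0.005]
contact_force: [-0.2, -0.4, -1.1]
grip_width: 0.9
grip_force: 0.0
```

>>> {"api": "move_arm", "payload": {"series": [{"dp":[0,0,-0.04],"turn":[0,0,0]},{"dp":[0,0,-0.07],"turn":[0,0,0]},{"dp":[0,0,-0.09],"turn":[0,0,0]},{"dp":[0,0,-0.096],"turn":[0,0,0]},{"dp":[0,0,-0.096],"turn":[0,0,0]}]}}

```text
t: 37.15
eef_pos: [545.8, 89.9, 52.3]
tcp_rot: [3.142, -0.0, -0.005]
contact_force: [0.3, 1.1, -0.3]
grip_width: 0.903
grip_force: 0.0
```

>>> {"api": "move_arm", "payload": {"series": [{"dp":[0,0,0],"turn":[0,0,0]},{"dp":[0,0,0],"turn":[0,0,0]},{"dp":[0,0,0],"turn":[0,0,0]},{"dp":[0,0,0],"turn":[0,0,0]},{"dp":[0,0,0],"turn":[0,0,0]}], "fingers": 1, "squeeze": 30}}

```text
t: 37.65
eef_pos: [545.8, 90.8, 52.3]
tcp_rot: [-3.14, -0.001, -0.004]
contact_force: [-0.1, 2.5, 1.0]
grip_width: 0.486
grip_force: 1.2
```

>>> {"api": "move_arm", "payload": {"series": [{"dp":[0,0,0],"turn":[0,0,0]},{"dp":[0,0,0.02],"turn":[0,0,0]},{"dp":[0,0,0.08],"turn":[0,0,0]},{"dp":[0,0,0.14],"turn":[0,0,0]}]}}

```text
t: 38.05
eef_pos: [544.7, 89.8, 121.7]
tcp_rot: [3.141, 0.003, -0.005]
contact_force: [1.4, 0.2, -3.2]
grip_width: 0.474
grip_force: 30.0
```

>>> {"api": "move_arm", "payload": {"series": [{"dp":[0.02,-0.42,0],"turn":[0,0,0.06]},{"dp":[0.02,-0.42,0],"turn":[0,0,0.06]},{"dp":[0.02,-0.42,0],"turn":[0,0,0.06]},{"dp":[0.02,-0.42,0],"turn":[0,0,0.06]},{"dp":[0.02,-0.42,0],"turn":[0,0,0.06]}]}}

```text
t: 38.55
eef_pos: [554.9, -125.0, 121.8]
tcp_rot: [3.139, 0.002, 0.084]
contact_force: [-0.3, 1.6, -2.2]
grip_width: 0.475
grip_force: 30.0
```

>>> {"api": "move_arm", "payload": {"series": [{"dp":[0.02,-0.43,0],"turn":[0,0,0]},{"dp":[0.02,-0.43,0],"turn":[0,0,0]},{"dp":[0.02,-0.43,0],"turn":[0,0,0]},{"dp":[0.02,-0.43,0],"turn":[0,0,0]},{"dp":[0.02,-0.43,0],"turn":[0,0,0]}]}}

```text
t: 39.05
eef_pos: [564.5, -339.1, 121.2]
tcp_rot: [3.141, 0.002, 0.085]
contact_force: [-1.7, 0.3, -2.1]
grip_width: 0.474
grip_force: 30.0
```

>>> {"api": "move_arm", "payload": {"series": [{"dp":[0,0,-0.06],"turn":[0,0,0]},{"dp":[0,0,-0.12],"turn":[0,0,0]},{"dp":[0,0,-0.12],"turn":[0,0,0]},{"dp":[0,0,-0.12],"turn":[0,0,0]}]}}

```text
t: 39.45
eef_pos: [565.4, -333.8, 61.6]
tcp_rot: [-3.14, 0.002, 0.09]
contact_force: [0.5, 0.6, -2.5]
grip_width: 0.475
grip_force: 30.0
```

>>> {"api": "move_arm", "payload": {"series": [{"dp":[0,0,-0.03],"turn":[0,0,0]},{"dp":[0,0,-0.055],"turn":[0,0,0]},{"dp":[0,0,-0.066],"turn":[0,0,0]},{"dp":[0,0,-0.066],"turn":[0,0,0]}]}}

```text
t: 39.85
eef_pos: [565.4, -334.5, 28.3]
tcp_rot: [-3.141, 0.001, 0.09]
contact_force: [-1.4, 0.1, -2.8]
grip_width: 0.48
grip_force: 30.0
```

>>> {"api": "move_arm", "payload": {"series": [{"dp":[0,0,0],"turn":[0,0,0]},{"dp":[0,0,0],"turn":[0,0,0]},{"dp":[0,0,0],"turn":[0,0,0]},{"dp":[0,0,0.06],"turn":[0,0,0]},{"dp":[0,0,0.16],"turn":[0,0,0]}], "fingers": 0.25}}

```text
t: 40.35
eef_pos: [563.7, -333.5, 105.3]
tcp_rot: [-3.136, 0.007, 0.089]
contact_force: [1.0, -0.7, 0.5]
grip_width: 0.748
grip_force: 0.0
```

>>> {"api": "move_arm", "payload": {"series": [{"dp":[-0.2,0.1,0.4],"turn":[0,0,-0.06]},{"dp":[-0.2,0.1,0.4],"turn":[0,0,-0.06]},{"dp":[-0.2,0.1,0.4],"turn":[0,0,-0.06]},{"dp":[-0.2,0.1,0.4],"turn":[0,0,-0.06]},{"dp":[-0.2,0.1,0.4],"turn":[0,0,-0.06]}]}}

```text
t: 40.85
eef_pos: [464.7, -284.3, 314.8]
tcp_rot: [3.137, -0.006, -0.005]
contact_force: [0.5, -0.4, 0.4]
grip_width: 0.751
grip_force: 0.0
```

```bash
cat > look2.py <<'E'
from m import *
s=robot.observe(); print(s['t'],s['eef_pos'],s['tcp_rot'])
for n in ('wrist','top'):
  c=snap(n,'t_%d_'%(s['t']*100)+n);P=cloud(c);hsv=yellow(c);ok=c['depth']>0
  for p in [(446,-345),(565,-335)]:
    d=ok&(np.hypot(P[...,0]-p[0],P[...,1]-p[1])<60)&(P[...,2]>20)&(P[...,2]<45)&(hsv[...,1]>110);print(n,'tray lock',d.sum(),rect(P[d]) if d.sum()>5 else '',np.percentile(P[d][:,2],[5,50,95]) if d.sum()>5 else '')
  lever(c)
E
python3 look2.py
```

```text
40.85 [ 464.71747693 -284.26555694  314.78476498] [ 3.1374701  -0.00586825 -0.0048969 ]
wrist tray lock 666 [ 446.4 -344.    44.4   41.6    5.4] [27.40959686 29.09024168 30.54267544]
wrist tray lock 798 [ 565.5 -333.5   43.1   41.5    5. ] [27.31241871 28.94498147 30.43076701]
  return _methods._mean(a, axis=axis, dtype=dtype,
  ret = um.true_divide(
Traceback (most recent call last):
  File "look2.py", line 7, in <module>
    lever(c)
    ~~~~~^^^
  File "m.py", line 22, in lever
    Q=P[k]; r=least_squares(lambda s:np.linalg.norm(Q-s,axis=1)-14,np.median(Q,0)-[0,0,8],loss='soft_l1')
              ~~~~~~~~~~~~~^^^^^^^^^^^^^^^^^^^^^^^^^^^^^^^^^^^^^^^^^^^^^^^^^^^^^^^^^^^^^^^^^^^^^^^^^^^^^^
ValueError: Initial guess is outside of provided bounds
```

>>> {"api": "move_arm", "payload": {"series": [{"dp":[0.03,0.46,0],"turn":[0,0,0]},{"dp":[0.03,0.46,0],"turn":[0,0,0]},{"dp":[0.03,0.46,0],"turn":[0,0,0]},{"dp":[0.03,0.46,0],"turn":[0,0,0]},{"dp":[0.03,0.46,0],"turn":[0,0,0]}]}}

```text
t: 41.4
eef_pos: [480.6, -51.8, 309.4]
tcp_rot: [-3.141, -0.001, -0.003]
contact_force: [0.5, -0.7, -0.5]
grip_width: 0.748
grip_force: 0.0
```

>>> {"api": "move_arm", "payload": {"series": [{"dp":[0.03,0.46,0],"turn":[0,0,-0.074]},{"dp":[0.03,0.46,0],"turn":[0,0,-0.074]},{"dp":[0.03,0.46,0],"turn":[0,0,-0.074]},{"dp":[0.03,0.46,0],"turn":[0,0,-0.074]},{"dp":[0.03,0.46,0],"turn":[0,0,-0.074]}], "fingers": 0.3}}

```text
t: 41.9
eef_pos: [495.4, 178.6, 308.8]
tcp_rot: [-3.141, -0.0, -0.118]
contact_force: [-0.2, 0.4, 0.1]
grip_width: 0.698
grip_force: 0.0
```

>>> {"api": "move_arm", "payload": {"series": [{"dp":[0.06,0.21,0],"turn":[0,0,0]},{"dp":[0.06,0.21,0],"turn":[0,0,0]},{"dp":[0.06,0.21,0],"turn":[0,0,0]},{"dp":[0.06,0.21,0],"turn":[0,0,0]}]}}

```text
t: 42.3
eef_pos: [525.7, 281.6, 307.6]
tcp_rot: [3.14, 0.002, -0.119]
contact_force: [0.2, -0.5, -0.2]
grip_width: 0.703
grip_force: 0.0
```

```bash
python3 - <<'E'
from m import *
s=robot.observe(); print(s['t'],s['eef_pos'],s['tcp_rot'])
c=snap('wrist','v1'); lever(c)
E
```

```text
42.3 [525.70595905 281.63276873 307.63196344] [ 3.14044207e+00  1.72552925e-03 -1.18542929e-01]
knob [570.64589294 284.77316238 160.00111523] 588 joint 0.7167973096510041
```

>>> {"api": "move_arm", "payload": {"series": [{"dp":[0.086,0.003,-0.16],"turn":[0,0,0]},{"dp":[0.086,0.003,-0.16],"turn":[0,0,0]},{"dp":[0.086,0.003,-0.16],"turn":[0,0,0]},{"dp":[0.086,0.003,-0.16],"turn":[0,0,0]}]}}

```text
t: 42.75
eef_pos: [568.4, 280.1, 229.5]
tcp_rot: [3.141, 0.001, -0.123]
contact_force: [-0.5, -0.1, 0.9]
grip_width: 0.7
grip_force: 0.0
```

>>> {"api": "move_arm", "payload": {"series": [{"dp":[0,0,-0.06],"turn":[0,0,0]},{"dp":[0,0,-0.11],"turn":[0,0,0]},{"dp":[0,0,-0.13],"turn":[0,0,0]},{"dp":[0,0,-0.13],"turn":[0,0,0]}]}}

```text
t: 43.15
eef_pos: [568.3, 281.4, 165.1]
tcp_rot: [-3.141, -0.0, -0.121]
contact_force: [-0.3, -0.6, -0.6]
grip_width: 0.7
grip_force: 0.0
```

>>> {"api": "move_arm", "payload": {"series": [{"dp":[0,0,0],"turn":[0,0,0]},{"dp":[0,0,0],"turn":[0,0,0]},{"dp":[0,0,0],"turn":[0,0,0]},{"dp":[0,0,0],"turn":[0,0,0]},{"dp":[0,0,0],"turn":[0,0,0]}], "fingers": 1, "squeeze": 15}}

```text
t: 43.65
eef_pos: [569.2, 283.8, 164.8]
tcp_rot: [-3.137, -0.002, -0.12]
contact_force: [1.5, 4.6, 0.9]
grip_width: 0.31
grip_force: 15.0
```

>>> {"api": "move_arm", "payload": {"series": [{"dp":[-0.038,0.008,-0.003],"turn":[0,0,0]},{"dp":[-0.075,0.012,-0.013],"turn":[0,0,0]},{"dp":[-0.109,0.016,-0.03],"turn":[0,0,0]},{"dp":[-0.141,0.02,-0.052],"turn":[0,0,0]},{"dp":[-0.146,0.021,-0.056],"turn":[0,0,0]}]}}

```text
t: 44.15
eef_pos: [494.3, 292.8, 136.7]
tcp_rot: [-3.141, 0.0, -0.12]
contact_force: [-1.0, -1.7, 8.5]
grip_width: 0.306
grip_force: 15.0
```

>>> {"api": "move_arm", "payload": {"series": [{"dp":[0,0,0],"turn":[0,0,0]},{"dp":[0,0,0],"turn":[0,0,0]}]}}

```text
t: 44.35
eef_pos: [494.6, 292.7, 136.9]
tcp_rot: [-3.141, 0.002, -0.12]
contact_force: [-8.0, 0.6, 5.3]
grip_width: 0.308
grip_force: 15.0
```

>>> {"api": "move_arm", "payload": {"series": [{"dp":[0,0,0],"turn":[0,0,0]},{"dp":[0,0,0],"turn":[0,0,0]},{"dp":[0,0,0],"turn":[0,0,0]},{"dp":[0,0,0.08],"turn":[0,0,0]},{"dp":[0,0,0.18],"turn":[0,0,0]}], "fingers": 0.2}}

```text
t: 44.85
eef_pos: [494.7, 291.5, 223.3]
tcp_rot: [3.137, 0.006, -0.121]
contact_force: [1.5, 0.1, 0.1]
grip_width: 0.724
grip_force: 0.0
```

>>> {"api": "move_arm", "payload": {"series": [{"dp":[-0.1,-0.1,0.3],"turn":[0,0,0]},{"dp":[-0.1,-0.1,0.3],"turn":[0,0,0]},{"dp":[-0.1,-0.1,0.3],"turn":[0,0,0]},{"dp":[-0.1,-0.1,0.3],"turn":[0,0,0]},{"dp":[-0.1,-0.1,0.3],"turn":[0,0,0]}]}}

```text
t: 45.35
eef_pos: [446.0, 242.0, 379.2]
tcp_rot: [-3.138, -0.006, -0.122]
contact_force: [-0.1, 0.3, -0.0]
grip_width: 0.799
grip_force: 0.0
```

```bash
python3 look2.py; python3 - <<'E'
from m import *
c=snap('wrist'); lever(c)
c=snap('scene','fin')
cv2.imwrite('pics/finc.png',cv2.resize(c['img'][150:350,170:440,::-1],None,fx=2.9,fy=2.9,interpolation=cv2.INTER_CUBIC))
c=snap('top');P=cloud(c)
b=(P[...,2]>305)&(P[...,2]<345)&(P[...,0]>640)&(P[...,0]<740)&(np.abs(P[...,1]-18)<110);print(rect(P[b]))
for q in ['oil_can','pin_tin','screwdriver','brush','jar']:
    for o in robot.outline_of(q,'top')[:2]: print(q,round(o['confidence'],2),np.round(o['rect']))
E
```

```text
45.35 [446.00026248 242.0173043  379.21184511] [-3.13825419 -0.00554264 -0.12174662]
wrist tray lock 0  
wrist tray lock 0  
knob [498.60615803 293.16769252 134.12753418] 317 joint 0.001257756052116532
top tray lock 143 [ 444.8 -346.    42.2   41.2    5.5] [24.98460821 29.53128748 33.72206345]
top tray lock 145 [ 564.3 -336.3   42.7   42.4    5.3] [22.67859815 28.80793118 32.70742701]
knob [494.40280636 300.13227145 135.04175166] 6 joint -0.02721184605511051
knob [498.48848544 293.22477373 134.09148621] 326 joint 0.00018583058516052908
[6.815e+02 1.740e+01 2.550e+01 2.187e+02 4.000e-01]
oil_can 0.44 [355. 225.  53.  16.]
pin_tin 0.6 [319. 117.  94.  35.]
screwdriver 0.57 [468. 191.   9.  54.]
brush 0.7 [356. 226.  54.  12.]
brush 0.26 [431. 208.  18.  24.]
jar 0.7 [305. 232.  16.  17.]
```

View pics/finc.png

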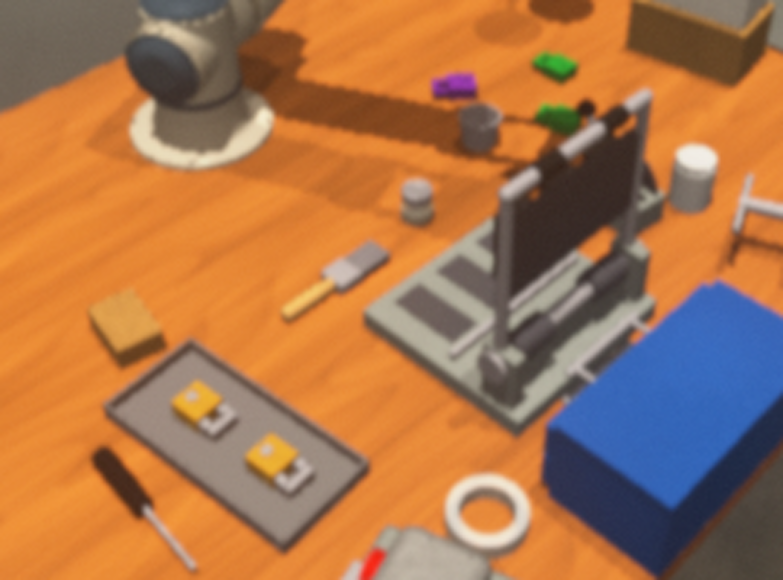

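The final picture shows both locks flat in the tray at (200,405) and (278,462), the press arm upright and the lever parked at 0.00. The jar, brush and screwdriver are still at their first measured places; the oil can and pin tin look in place too. I'm handing in.

```bash
python3 -c "
from bench import robot
print(robot.job_done())"
```

```text
the job is handed in; nothing more can be done
None
```

The job is handed in, but no verdict came back: I pressed the two padlocks present with the lever at its middle mark and laid them flat in the tray, and the last pictures show the press arm up, the lever parked and the bystanders in place.

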